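# Cap the antenna boom clamp

### The arm

A 6-joint arm with a two-finger parallel gripper is mounted at the origin on the work surface. World frame = base frame: x ahead of the robot, y to its left, z up, the work surface at z = 0. Lengths are in m, angles in degrees, forces in N, time in s.
With the tool pointing down it reaches from about 0.35 to 0.875 m from the base axis. Payload 4.2 kg.
Tool frame: the origin (TCP) lies on the centre line of the jaws, within the pads' length; the fingertips stand 25 mm ahead of it and the grasp point (between the pads) lies 6 mm ahead of it; z points along the fingers, y is the line along which they close (so a half turn about z gives the same grasp; the last joint's range is limited). The gripper opens to 87 mm and grips with 3 to 60 N. Pads are 19 mm wide; open, the fingers measure 117 mm over their backs; the gripper's body (75 mm by 190 mm) begins 51 mm behind the grasp point.
Start: joints at [-52.792, 22.042, 0.453, 0, -68.411, -14.817], TCP at [0.238, -0.578, 0.248] pointing down, gripper open.
Joint ranges: [-179.83, 179.83], [-69.29, 118.12], [-61.27, 80.66], [-181.25, 117.63], [-171.15, -9.14], [-177.46, 177.46]. Speed limits (degrees/s): [159.86, 159.86, 180, 180, 180, 180].

### API

Orientations are given as a 3x3 rotation matrix whose columns are the frame's x, y, z axes.
In Python, from station import r gives the robot as it stands.
- The arm moves only by the tool move_arm, never from a script. Its argument "series" is a list of rows, each an object with "grip": the opening, from 0 (shut) to 1 (fully open); "xyz": the shift along the tool's x, y, z in mm, a list of three; "angular": the turn, a rotation vector about the tool's x, y, z in rad, a list of three. A call has 1 to 10 rows; each row is the pose to reach, as a shift and turn from the pose commanded when the call began, along the tool's axes at that moment; what a row does not reach only later rows make up. A row lasts 1/10 s, in which the tool goes at most 50 mm and 8.59 degrees, less where a joint would pass 70% of its speed; a pose out of reach is approached as far as the arm can. A call with a gripper value outside its range is refused whole. The fingers move at their own pace and stop on an object; the grip force is fixed at half the most. Time passes only in rows, so rows that repeat a pose let the fingers close. It gives the time, the measured TCP pose, the force, the opening and the grip force at its end, in the units of the state.
- r.sense(): the state, without advancing time (a new reading comes with each control period).
- r.capture(name): name is "scene" or "top" or "wrist"; returns a dict with "img" (420x560x3 uint8, red, green, blue), "camera_matrix" (3x3 intrinsics, pixels), "k1" (the pictures are not rectified: a ray, as slopes to the right and down, at radius r is drawn at 1 + k1 r^2 times it, then the intrinsics apply), "rvec" (rotation vector, rad) and "tvec" (3), from world to camera coordinates, as OpenCV has them; the wrist camera has in their place "hand_eye" (4x4, takes a point from camera to tool coordinates, whose origin is the TCP and whose axes are the flange's). Camera axes: x right, y down, z forward; pixel columns grow to the right and rows downward; lengths in m; the calibration is good to about 2 mm. A picture is of the moment at which its call begins: read the wrist's pose just before it. There is no depth.
- r.finish_job(): hands the job in; it is judged then, once.
The state is a dict: "time_s": time; "joints": joint angles; "joint_velocities": joint speeds; "effort": joint torques, N m; "tcp_pos": TCP position; "ee_rot": TCP orientation; "wrist_force": force on the tool from outside, world axes, zero at the start; "moment": the same for the moment, N m; "gripper_width": opening from 0.0 (shut) to 1.0 (fully open); "gripper_force": force on a finger pad.
Only numpy, scipy, OpenCV 4.12 (cv2) and the standard library are available. Lean on these libraries where they do the work, as an engineer would, in place of code of your own. Each camera call takes 0.05 s, during which the arm holds its last target. There are 200 camera calls.

### The job

On this antenna bench a boom tube lies in the lower half of its clamp, with the two eye bolts swung out. Take the top clamp half off the pile, lifting it clean off so that nothing beneath it shifts, and set it gently and level over the tube, its ears and slots directly above those of the lower half. Then swing both eye bolts upright into its slots, and leave everything else on the bench where it is.

Things in the scene. Friction and masses are not known exactly. Their poses are not given: they have to be found in the camera images.
- top_clamp_center (a point): Centre (half-way up) of the loose clamp half leaning on top of the pile, a 0.4 kg aluminium casting 116 (x) x 76 (y) x 34 mm (z). Its z, out of the crown, leans about 31 deg from vertical; x points up the slope. One ear's edge is on the bench, the other ear on the crown beneath. Crown: 46 mm wide along x, its flat sides (facing +-x) are the grip; its top is 17 mm above this point.
- crown_top (a point): The same casting: middle of the crown's flat top. The crown stands 26 mm above two ears, 8 mm thick, which reach from 23 to 58 mm either side along x; each ear has a slot 18 mm wide (along y), open at its end and 20 mm deep. The underside is a 90 deg V groove along y that straddles the tube and centres itself on it. Either way round fits.
- under_clamp_center (a point): a second clamp half of the same kind in the pile, flat and crown up, turned a quarter turn, on two plates, under the top one's higher ear; its centre, half-way up. Loose; must not shift.
- plate_low: the lower of two loose flat steel boom plates under the pile, 150 (x) x 130 (y) x 6 mm, on the bench; origin at the centre of its underside. Must not shift.
- plate_up: the upper boom plate, 130 (x) x 150 (y) x 6 mm, lying on the lower one; origin at the centre of its underside. Must not shift.
- seat (a point): Where the top clamp half's centre belongs once seated: 79.6 mm above the bench (crown top then 96.6, ears' upper faces 70.6). y along the tube, x across it to the far bolt, z up. The level tube, 40 mm in diameter and 300 mm long, axis 53.3 mm above the bench, lies in a fixed fixture (base plate 100 x 300 x 10 mm); the fixed lower clamp half is the same casting, crown down.
- bolt_near (a joint): swing angle (rad) of the eye bolt on the robot's side (-x of the seat): 0 = upright, in the slots; it grows as the bolt swings outward and down, away from the tube, to 1.35. Its hinge is stiff enough to stay where it is left (about 0.07 N m to move).
- bolt_far (a joint): the same for the eye bolt on the other side (+x of the seat): 0 = upright, grows outward.
- bolt_near_nut (a point): Grip point on the near eye bolt's round hand nut, on its axis 62 mm from the hinge. The nut, 22 mm in diameter, runs from 49 to 68 mm from the hinge, over a 25 mm washer, on an 8 mm shaft that ends at 73 mm. Upright, this point is 31 mm above the seated ear's upper face. Grip it across the seat's y, or push it.
- bolt_far_nut (a point): the same point on the far eye bolt.
- bolt_near_hinge (a point): centre of the near bolt's hinge, 47 mm to -x of the tube's axis and 40 mm above the bench; the hinge axis runs along the tube (y).
- bolt_far_hinge (a point): the same for the far bolt, 47 mm to +x of the tube's axis.
- spare_clamp: a spare clamp half of the same kind lying flat alone on the bench beyond the work, not part of the pile; origin at the centre of its underside. Leave it.
- spanner: a spanner 170 mm long lying on the bench. Leave it.
- nut_jar: a capped jar 52 mm in diameter, 65 mm tall, standing between the fixture and the pile. Leave it.
- u_bolt: a steel U-bolt about 100 x 70 mm lying flat. Leave it.
- mug: a white mug, 95 mm tall. Leave it.
- multimeter: a multimeter, 190 x 92 x 38 mm, lying flat. Leave it.
- handheld: a handheld radio, 115 x 58 x 34 mm, with a 150 mm rubber aerial, lying flat. Leave it.

How it is judged:
By the outcome, as a careful person would: the job done as asked, in the order asked, and still so for the second after the job is handed in, with the robot touching nothing.
It also fails if it takes over 67 s, if anything falls off the work surface, if the arm or the gripper's body presses on something with over 40 N, if the wrist force passes 120 N, or if a joint passes its speed limit or range.

## Working session

There is one attempt and no reset: what is moved stays moved. The work goes in short steps, Python scripts to look and compute and a tool call to move; the robot and the scene stay as the last step left them, time stands still between calls to the robot, and variables do not carry over. Pictures are saved under pics/ and viewed, at most 10 in all, crops included, and the job is handed in when it is done.

Besides the shell and the picture viewer there is one more tool, called after "Call:" as name([rows], argument=value, ...), one row to a line, values as JSON. move_arm: Moves the arm, as the interface text tells. Its arguments: {"type":"object","properties":{"series":{"type":"array"}},"required":["series"]}

```bash
ls; mkdir -p pics
cat > h.py <<'E'
import numpy as np, cv2, json
from station import r
def snap(n,f):
    s=r.sense(); c=r.capture(n)
    cv2.imwrite('pics/%s.png'%f,c['img'][:,:,::-1])
    d={k:np.array(v).tolist() for k,v in c.items() if k!='img'}
    d['tcp']=np.array(s['tcp_pos']).tolist(); d['R']=np.array(s['ee_rot']).tolist()
    json.dump(d,open('pics/%s.json'%f,'w')); return c
def cam(f):
    d=json.load(open('pics/%s.json'%f)); K=np.array(d['camera_matrix'])
    if 'hand_eye' in d:
        T=np.eye(4);T[:3,:3]=d['R'];T[:3,3]=d['tcp'];T=T@np.array(d['hand_eye'])
        return K,d['k1'],T[:3,:3].T,-T[:3,:3].T@T[:3,3]
    return K,d['k1'],cv2.Rodrigues(np.array(d['rvec']))[0],np.array(d['tvec']).ravel()
def proj(f,P):
    K,k,R,t=cam(f); p=np.atleast_2d(P)@R.T+t; p=p[:,:2]/p[:,2:]
    p=p*(1+k*(p**2).sum(1,keepdims=True)); return p@K[:2,:2].T+K[:2,2]
def ray(f,uv):
    K,k,R,t=cam(f)
    q=cv2.undistortPoints(np.array(uv,float).reshape(-1,1,2),K,np.array([k,0,0,0,0.]))[:,0]
    d=np.c_[q,np.ones(len(q))]@R; return -R.T@t,d
def at(f,uv,z):
    o,d=ray(f,uv); return o+d*((np.array(z)-o[2])/d[:,2])[:,None]
E
python3 - <<'E'
from h import *
a=snap('scene','s0')['img'];b=snap('top','t0')['img'];c=snap('wrist','w0')
print(r.sense()['time_s'],json.load(open('pics/t0.json')),json.load(open('pics/s0.json')),json.load(open('pics/w0.json')))
for n in('s0','t0'):
    i=cv2.imread(f'pics/{n}.png'); cv2.imwrite(f'pics/{n}b.png',cv2.resize(i,(800,600),interpolation=cv2.INTER_CUBIC))
E
```

```text
pics
0.15 {'camera_matrix': [[546.552879635101, 0.0, 282.3716814700337], [0.0, 546.552879635101, 214.6841827351346], [0.0, 0.0, 1.0]], 'k1': 0.058285869605520825, 'rvec': [2.145418643292766, -2.1150422235134236, 0.18372471394020704], 'tvec': [-0.021938030344510626, 0.5747607312891442, 1.5049090176014621], 'tcp': [0.23788716664426302, -0.5773772709580438, 0.24648104780281058], 'R': [[-0.9246779288423822, -0.3807492168948277, -0.000872780463748739], [-0.38075020957758937, 0.9246759401580363, 0.001919270557661734], [7.627833402948371e-05, 0.002107018468634356, -0.9999977773249241]]} {'camera_matrix': [[392.81774823113204, 0.0, 283.5962542981546], [0.0, 392.81774823113204, 212.44523618315012], [0.0, 0.0, 1.0]], 'k1': -0.08049165287259238, 'rvec': [2.1029425534715083, 1.4075416418106603, -0.4696950957721373], 'tvec': [-0.2013660301762983, -0.3621299170934978, 1.5044525981708183], 'tcp': [0.23789618288541087, -0.5773741884825615, 0.2464614079781244], 'R': [[-0.9246677128699478, -0.3807739601686493, -0.0009011289274726453], [-0.3807750159828353, 0.9246656532341322, 0.0019536971022322686], [8.932598578267787e-05, 0.002149648012922656, -0.999997685514466]]} {'camera_matrix': [[355.83637875256676, 0.0, 276.5485905192503], [0.0, 355.83637875256676, 211.42891801351524], [0.0, 0.0, 1.0]], 'k1': -0.07344020577311217, 'hand_eye': [[-5.158663128426748e-05, -0.9554752205915781, -0.295071347599686, 0.08222158809889059], [0.9999999258972544, -0.00016186025860186106, 0.0003492946355840929, -0.0007921925213214553], [-0.0003815026936145444, -0.29507130771515544, 0.9554751581380663, -0.13687562404285766], [0.0, 0.0, 0.0, 1.0]], 'tcp': [0.23789037184614084, -0.5774145497199326, 0.2465758933389252], 'R': [[-0.9246768822191282, -0.38075184929183653, -0.0008323162614358534], [-0.3807527474869236, 0.9246751826397839, 0.0017753566518170988], [9.365186272534682e-05, 0.0019585379569489743, -0.9999980776773522]]}
```

View pics/t0b.png

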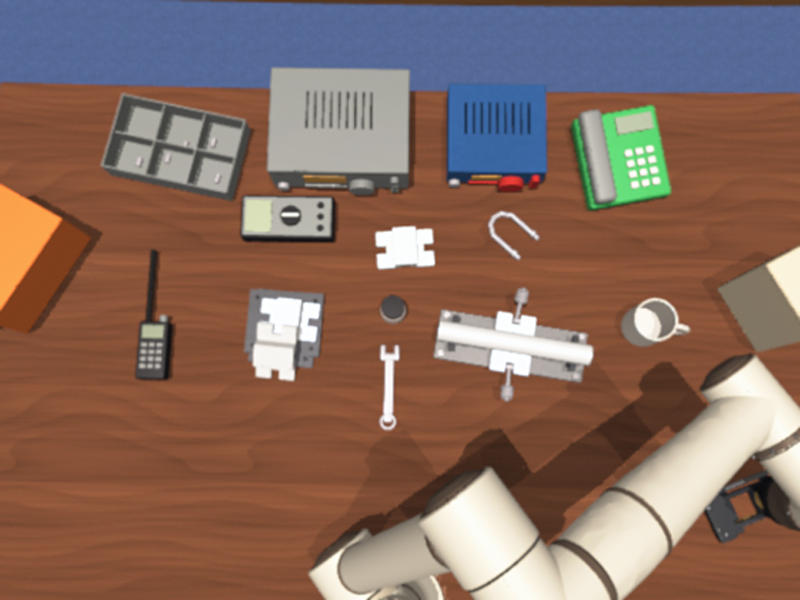

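View pics/s0b.png

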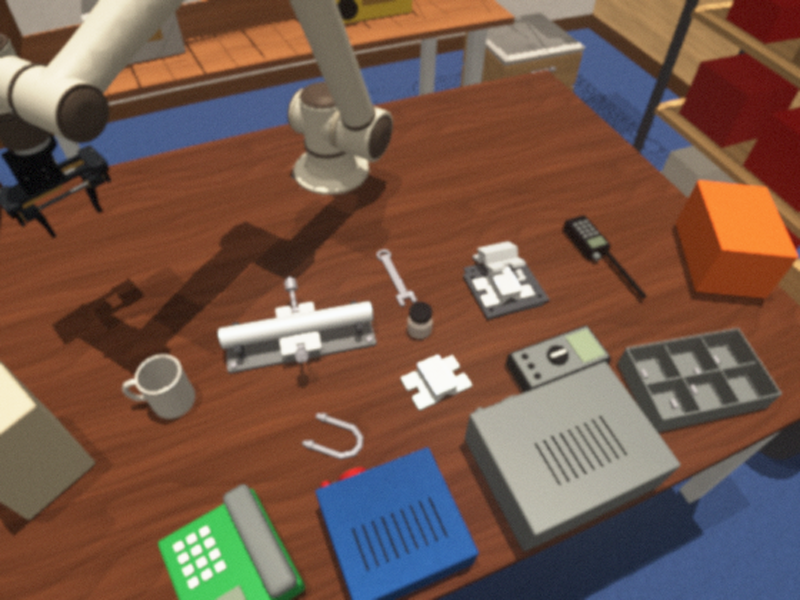

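The top view shows the pile at about (275,340) with the top clamp sloping up away from the robot, and the fixture at (513,343) with bolts swung to (508,393) and (522,295). The tube runs from (440,332) to (590,353). The jar is at (392,308).

Run:
```python
from h import *
P=lambda u,v:(np.array([u,v])+.5)*.7-.5
for n,u,v,z in[('crown front',275,332,.06),('lowear',275,375,.01),('underclamp',292,312,.03),('plateTL',250,290,.012),('plateBR',320,365,.012),('tubeL',440,332,.073),('tubeR',590,353,.073),('mid',515,343,.07),('nutn',508,393,.053),('nutf',522,295,.053),('jar',392,308,.065),('spTop',390,348,0),('spBot',388,424,0),('mug',650,322,.09)]:
    print(n,at('t0',P(u,v),z).round(3)[0])
```

```text
crown front [0.52  0.238 0.06 ]
lowear [0.439 0.243 0.01 ]
underclamp [0.565 0.211 0.03 ]
plateTL [0.612 0.301 0.012]
plateBR [0.461 0.153 0.012]
tubeL [ 0.522 -0.085  0.073]
tubeR [ 0.486 -0.376  0.073]
mid [ 0.503 -0.232  0.07 ]
nutn [ 0.407 -0.219  0.053]
nutf [ 0.602 -0.249  0.053]
jar [0.57  0.009 0.065]
spTop [0.498 0.013 0.   ]
spBot [0.345 0.014 0.   ]
mug [ 0.545 -0.488  0.09 ]
```

Call:
move_arm([
  {"grip":0.7,"xyz":[-378,219,0],"angular":[0,0,-1.058]},
  {"grip":0.7,"xyz":[-378,219,0],"angular":[0,0,-1.058]},
  {"grip":0.7,"xyz":[-378,219,0],"angular":[0,0,-1.058]},
  {"grip":0.7,"xyz":[-378,219,0],"angular":[0,0,-1.058]},
  {"grip":0.7,"xyz":[-378,219,0],"angular":[0,0,-1.058]},
  {"grip":0.7,"xyz":[-378,219,0],"angular":[0,0,-1.058]},
  {"grip":0.7,"xyz":[-378,219,0],"angular":[0,0,-1.058]},
  {"grip":0.7,"xyz":[-378,219,0],"angular":[0,0,-1.058]},
  {"grip":0.7,"xyz":[-378,219,0],"angular":[0,0,-1.058]},
  {"grip":0.7,"xyz":[-378,219,0],"angular":[0,0,-1.058]},
])

```text
time_s: 1.15
tcp_pos: [0.5065, -0.2282, 0.2471]
ee_rot: [[-0.116, -0.993, 0.0], [-0.993, 0.116, 0.0], [-0.0, -0.0, -1.0]]
wrist_force: [-1.2, 0.2, 0.3]
gripper_width: 0.696
gripper_force: 0.0
```

Call:
move_arm([
  {"grip":0.7,"xyz":[0,0,0],"angular":[0,0,0]},
  {"grip":0.7,"xyz":[0,0,0],"angular":[0,0,0]},
])

```text
time_s: 1.35
tcp_pos: [0.5035, -0.2318, 0.2473]
ee_rot: [[-0.122, -0.992, -0.001], [-0.992, 0.122, 0.0], [0.0, 0.001, -1.0]]
wrist_force: [-0.8, -0.4, 0.4]
gripper_width: 0.703
gripper_force: 0.0
```

Run:
```python
from h import *
s=r.sense();print(s['time_s'],s['joints'],s['tcp_pos'],s['ee_rot'],s['wrist_force'],s['gripper_width'])
snap('wrist','w1')
i=cv2.imread('pics/w1.png'); cv2.imwrite('pics/w1b.png',cv2.resize(i,(800,600),interpolation=cv2.INTER_CUBIC))
```

```text
1.35 [-7.96847092e+00  1.52047724e+01 -9.59920427e+00  1.23243280e-03
 -6.52432997e+01  9.34521708e-01] [ 0.50353472 -0.23184819  0.24731523] [[-1.22448480e-01 -9.92474532e-01 -8.19869378e-04]
 [-9.92474871e-01  1.22448444e-01  9.50415317e-05]
 [ 6.06542964e-06  8.25337446e-04 -9.99999659e-01]] [-0.77508865 -0.3501351   0.37211371] 0.7027175439696209
```

View pics/w1b.png

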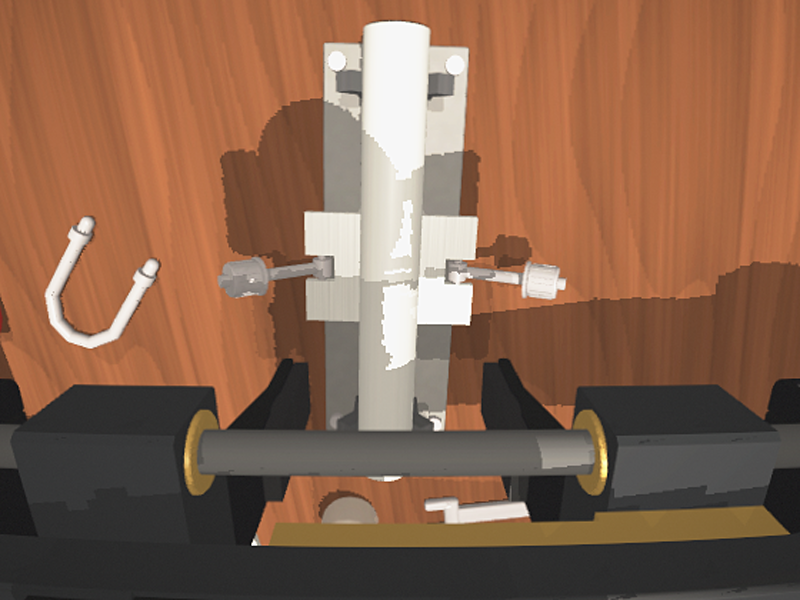

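The close view of the fixture shows the lower clamp's ear corners at (306,211), (306,320), (476,216) and (470,326). The nuts are at (245,278) far and (541,281) near, and the tube edges are at x 360–430.

Run:
```python
from h import *
from scipy.optimize import least_squares
P=lambda a:(np.array(a,float)+.5)*.7-.5
uv=P([(305,211),(305,321),(477,216),(471,326)])
c=at('w1',uv,.044); print(c.round(4)); print('ctr',c.mean(0), 'L',np.linalg.norm(c[:2].mean(0)-c[2:].mean(0)))
d=c[:2].mean(0)-c[2:].mean(0); print('yaw x',np.degrees(np.arctan2(d[1],d[0])))
e=c[[1,3]].mean(0)-c[[0,2]].mean(0);print('yaw y',np.degrees(np.arctan2(-e[0],e[1])), np.linalg.norm(e))
# tube silhouette edges from two rows: plane through cam and edge line; axis distance .02
o,_=ray('w1',[(0,0)])
E_=[[(364,60),(360,380)],[(430,60),(414,380)]]
ns=[]
for l in E_:
    _,D=ray('w1',P(l)); n=np.cross(D[0],D[1]); ns.append(n/np.linalg.norm(n))
def f(p):
    x,yaw=p; a=np.array([-np.sin(yaw),np.cos(yaw),0]); q=np.array([x,-.231,.0533]); out=[]
    for s,n in zip((1,-1),ns):
        for k in(-.1,.1): out.append(abs(n@(q+k*a-o))-.02)
    return out
q=least_squares(f,[.504,-.12]); print('tube x at y=-.231',q.x[0],np.degrees(q.x[1]),q.fun)
# nuts: angle via plane
for nm,p,s in(('far',(245,278),1),('near',(541,281),-1)):
    for z in(.045,.053,.06): print(nm,z,at('w1',P([p]),z)[0].round(4))
```

```text
[[ 0.5576 -0.2798  0.044 ]
 [ 0.571  -0.2033  0.044 ]
 [ 0.4441 -0.2624  0.044 ]
 [ 0.4544 -0.185   0.044 ]]
ctr [ 0.50678893 -0.23261619  0.044     ] L 0.11647202676939354
yaw x -8.80771120388059
yaw y -8.738626762164065 0.07785763620249127
tube x at y=-.231 0.5064595607385428 -8.927410126564821 [-0.00023437 -0.00075317 -0.00023477 -0.00075354]
far 0.045 [ 0.6068 -0.2398  0.045 ]
far 0.053 [ 0.6041 -0.2415  0.053 ]
far 0.06 [ 0.6018 -0.243   0.06  ]
near 0.045 [ 0.4034 -0.2124  0.045 ]
near 0.053 [ 0.4055 -0.2148  0.053 ]
near 0.06 [ 0.4074 -0.2169  0.06  ]
```

Call:
move_arm([
  {"grip":0.7,"xyz":[-462,67,-20],"angular":[0,0,-0.123]},
  {"grip":0.7,"xyz":[-462,67,-20],"angular":[0,0,-0.123]},
  {"grip":0.7,"xyz":[-462,67,-20],"angular":[0,0,-0.123]},
  {"grip":0.7,"xyz":[-462,67,-20],"angular":[0,0,-0.123]},
  {"grip":0.7,"xyz":[-462,67,-20],"angular":[0,0,-0.123]},
  {"grip":0.7,"xyz":[-462,67,-20],"angular":[0,0,-0.123]},
  {"grip":0.7,"xyz":[-462,67,-20],"angular":[0,0,-0.123]},
  {"grip":0.7,"xyz":[-462,67,-20],"angular":[0,0,-0.123]},
  {"grip":0.7,"xyz":[-462,67,-20],"angular":[0,0,-0.123]},
  {"grip":0.7,"xyz":[-462,67,-20],"angular":[0,0,-0.123]},
])

```text
time_s: 2.4
tcp_pos: [0.4941, 0.2379, 0.2677]
ee_rot: [[0.003, -1.0, 0.001], [-1.0, -0.003, 0.001], [-0.001, -0.001, -1.0]]
wrist_force: [0.7, -0.2, -0.5]
gripper_width: 0.7
gripper_force: 0.0
```

Call:
move_arm([
  {"grip":0.7,"xyz":[0,0,0],"angular":[0,0,0]},
  {"grip":0.7,"xyz":[0,0,0],"angular":[0,0,0]},
  {"grip":0.7,"xyz":[0,0,0],"angular":[0,0,0]},
])

```text
time_s: 2.7
tcp_pos: [0.494, 0.2335, 0.2675]
ee_rot: [[-0.001, -1.0, -0.0], [-1.0, 0.001, -0.0], [0.0, 0.0, -1.0]]
wrist_force: [-0.5, -0.1, 0.4]
gripper_width: 0.703
gripper_force: 0.0
```

Run:
```python
from h import *
s=r.sense();print(s['time_s'],s['joints'],s['tcp_pos'],s['ee_rot'])
snap('wrist','w2')
i=cv2.imread('pics/w2.png'); cv2.imwrite('pics/w2b.png',cv2.resize(i,(800,600),interpolation=cv2.INTER_CUBIC))
```

```text
2.7 [ 4.23089401e+01  1.35854785e+01 -8.81055762e+00  1.50403889e-03
 -6.76373277e+01 -4.23809957e+01] [0.49398387 0.23353808 0.26752784] [[-1.24752734e-03 -9.99999136e-01 -4.14292066e-04]
 [-9.99999138e-01  1.24769717e-03 -4.09921717e-04]
 [ 4.10438274e-04  4.13780321e-04 -9.99999830e-01]]
```

View pics/w2b.png

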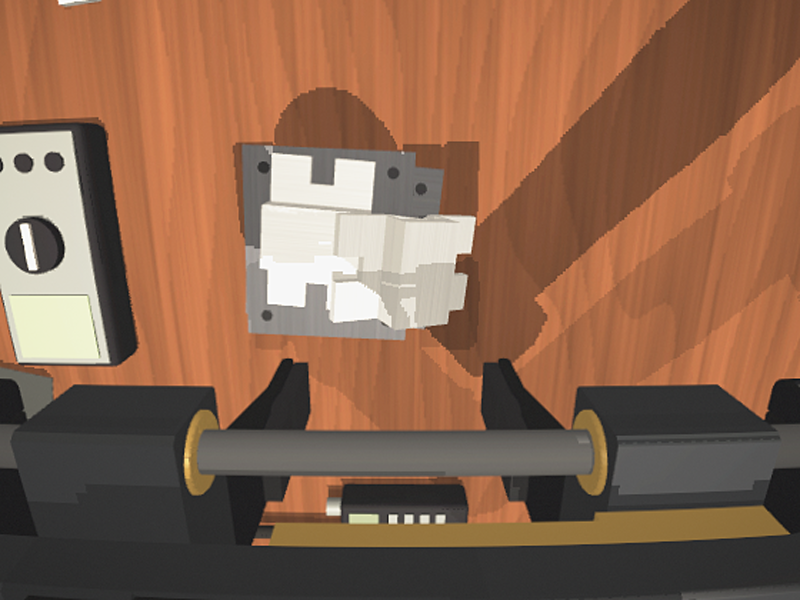

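Run:
```python
import cv2
i=cv2.imread('pics/w2.png')[95:240,165:340]
i=cv2.resize(i,None,fx=4,fy=4,interpolation=cv2.INTER_CUBIC)
i=cv2.convertScaleAbs(i,alpha=.95); i=(255*(i/255.)**2.2).astype('uint8')
cv2.imwrite('pics/w2c.png',i)
```

```text
(no output)
```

View pics/w2c.png

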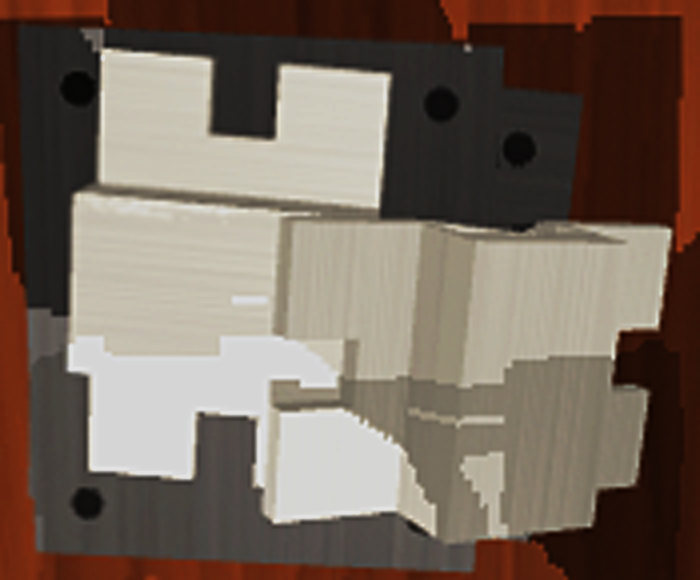

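The close view of the pile shows the top clamp's crown top spanning crop pixels (472,234), (625,242), (593,526) and (437,542). Its upper ear ends at (288,218)–(273,522) and its low ear ends at (670,228)–(638,487).

```bash
cat > fit.py <<'E'
from h import *
from scipy.optimize import least_squares
from scipy.spatial.transform import Rotation as Ro
L=np.array([(23,-38,17),(-23,-38,17),(23,38,17),(-23,38,17),(58,-38,-9),(58,38,-9),(23,-38,-9),(-58,-38,-9),(-58,-9,-9),(-58,9,-9),(-58,38,-9),(58,9,-9)])/1000.
C=np.array([(472,234),(625,242),(437,542),(593,526),(288,218),(273,522),(424,222),(670,228),(660,330),(648,388),(638,487),(275,406)],float)
uv=(C+.5)/4-.5+[165,95]
def pose(p): return p[:3],Ro.from_euler('ZYX',[p[3],-p[4],p[5]]).as_matrix()
def f(p):
    t,R=pose(p); e=(proj('w2',L@R.T+t)-uv).ravel()
    low=(R@[-.058,0,-.017]+t)[2]
    return np.r_[e,(p[4]-np.radians(31))/np.radians(1),p[5]/np.radians(1),low/.001]
q=least_squares(f,[.49,.235,.05,-.05,.54,0],loss='soft_l1')
t,R=pose(q.x); print(t.round(4),np.degrees(q.x[3:]).round(2)); print(q.fun.round(1))
print('crown top',(t+R@[0,0,.017]).round(4),R.round(4).tolist())
np.savez('clamp.npz',t=t,R=R)
E
python3 fit.py
```

```text
[0.48   0.2372 0.0439] [-5.71 30.04  0.51]
[-0.1  0.9  0.6 -0.3  1.2 -0.1 -0.6 -0.1  0.4  0.  -0.5 -0.6 -1.5 -0.3
  0.3 -0.2 -0.7 -0.2  0.2  0.6 -0.6 -0.2  0.7  0.7 -1.   0.5  0.1]
crown top [0.4715 0.2379 0.0586] [[0.8614, 0.0951, -0.4989], [-0.0862, 0.9954, 0.041], [0.5006, 0.0077, 0.8657]]
```

```bash
cat >> h.py <<'E'
from scipy.spatial.transform import Rotation as Ro
def delta(p,R):
    s=r.sense(); R0=np.array(s['ee_rot']); 
    print('t',s['time_s'],'xyz mm',(R0.T@(np.array(p)-s['tcp_pos'])*1000).round(1),'rot',Ro.from_matrix(R0.T@R).as_rotvec().round(4),'F',np.round(s['wrist_force'],1),'w',round(s['gripper_width'],3))
def clampgoal(h):
    d=np.load('clamp.npz'); Rc=d['R']; return d['t']+Rc@[0,0,.017+h], np.c_[-Rc[:,1],-Rc[:,0],-Rc[:,2]]
E
python3 -c "
from h import *
delta(*clampgoal(.06))"
```

```text
t 2.75 xyz mm [ -6.8  52.5 157.1] rot [0.5245 0.0168 0.0939] F [-0.8  0.3  0.5] w 0.699
```

Call:
move_arm([
  {"grip":0.7,"xyz":[-7,52.5,157],"angular":[0.525,0.017,0.094]},
  {"grip":0.7,"xyz":[-7,52.5,157],"angular":[0.525,0.017,0.094]},
  {"grip":0.7,"xyz":[-7,52.5,157],"angular":[0.525,0.017,0.094]},
  {"grip":0.7,"xyz":[-7,52.5,157],"angular":[0.525,0.017,0.094]},
  {"grip":0.7,"xyz":[-7,52.5,157],"angular":[0.525,0.017,0.094]},
  {"grip":0.7,"xyz":[-7,52.5,157],"angular":[0.525,0.017,0.094]},
  {"grip":0.7,"xyz":[-7,52.5,157],"angular":[0.525,0.017,0.094]},
  {"grip":0.7,"xyz":[-7,52.5,157],"angular":[0.525,0.017,0.094]},
])

```text
time_s: 3.55
tcp_pos: [0.4871, 0.2273, 0.1533]
ee_rot: [[-0.104, -0.853, 0.511], [-0.995, 0.088, -0.056], [0.002, -0.514, -0.858]]
wrist_force: [1.5, 0.5, 0.2]
gripper_width: 0.699
gripper_force: 0.0
```

Run:
```python
from h import *
delta(*clampgoal(.06)); snap('wrist','w3')
L=np.array([(23,-38,17),(-23,-38,17),(23,38,17),(-23,38,17),(58,-38,-9),(58,38,-9)])/1000.
d=np.load('clamp.npz');p=proj('w3',L@d['R'].T+d['t']);print(p.round(0).tolist())
i=cv2.resize(cv2.imread('pics/w3.png'),(800,600))
for a in p: cv2.circle(i,tuple(int(v) for v in (a+.5)/.7),4,(0,0,255),1)
cv2.imwrite('pics/w3b.png',i)
```

```text
t 3.55 xyz mm [-8.4 62.  12.7] rot [-0.0156 -0.0133 -0.0026] F [1.5 0.5 0.2] w 0.699
[[341.0, 194.0], [415.0, 194.0], [335.0, 303.0], [403.0, 303.0], [283.0, 185.0], [283.0, 285.0]]
```

View pics/w3b.png

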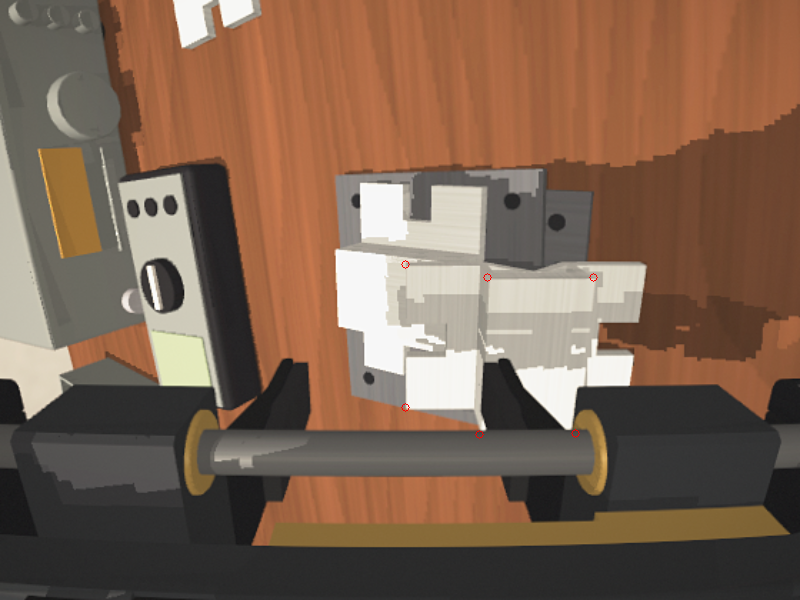

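Predicted corners land on the clamp's actual corners (e.g. (487,277), (593,277), (405,264)), so the pose holds. The arm still has about 62 mm to go.

Call:
move_arm([
  {"grip":0.7,"xyz":[-8,62,13],"angular":[-0.0156,-0.0133,-0.0026]},
  {"grip":0.7,"xyz":[-8,62,13],"angular":[-0.0156,-0.0133,-0.0026]},
  {"grip":0.7,"xyz":[-8,62,13],"angular":[-0.0156,-0.0133,-0.0026]},
  {"grip":0.7,"xyz":[-8,62,13],"angular":[-0.0156,-0.0133,-0.0026]},
  {"grip":0.7,"xyz":[-8,62,13],"angular":[-0.0156,-0.0133,-0.0026]},
  {"grip":0.7,"xyz":[-8,62,13],"angular":[-0.0156,-0.0133,-0.0026]},
])

```text
time_s: 4.2
tcp_pos: [0.4428, 0.2409, 0.1111]
ee_rot: [[-0.094, -0.861, 0.499], [-0.996, 0.085, -0.041], [-0.007, -0.501, -0.865]]
wrist_force: [0.1, 0.2, -0.2]
gripper_width: 0.699
gripper_force: 0.0
```

```bash
python3 -c "
from h import *
delta(*clampgoal(.06));delta(*clampgoal(.0035)); print(r.sense()['joints'])"
```

```text
t 4.2 xyz mm [ 0.6  1.3 -0.1] rot [-0.0006 -0.      0.0008] F [ 0.1  0.2 -0.2] w 0.699
t 4.2 xyz mm [ 0.6  1.3 56.4] rot [-0.0006 -0.      0.0008] F [ 0.1  0.2 -0.2] w 0.699
[  30.35527892   12.40423708  -59.93536086  114.04277101  -18.36857855
 -147.27348277]
```

Call:
move_arm([
  {"grip":0.7,"xyz":[0.3,0.7,10],"angular":[0,0,0]},
  {"grip":0.7,"xyz":[0.3,0.7,20],"angular":[0,0,0]},
  {"grip":0.7,"xyz":[0.3,0.7,28],"angular":[0,0,0]},
  {"grip":0.7,"xyz":[0.3,0.7,34],"angular":[0,0,0]},
  {"grip":0.7,"xyz":[0.3,0.7,40],"angular":[0,0,0]},
  {"grip":0.7,"xyz":[0.3,0.7,45],"angular":[0,0,0]},
  {"grip":0.7,"xyz":[0.3,0.7,50],"angular":[0,0,0]},
  {"grip":0.7,"xyz":[0.3,0.7,54],"angular":[0,0,0]},
  {"grip":0.7,"xyz":[0.3,0.7,56],"angular":[0,0,0]},
  {"grip":0.7,"xyz":[0.3,0.7,56],"angular":[0,0,0]},
])

```text
time_s: 5.2
tcp_pos: [0.4698, 0.249, 0.0788]
ee_rot: [[-0.107, -0.871, 0.479], [-0.994, 0.085, -0.067], [0.018, -0.483, -0.875]]
wrist_force: [-1.0, 0.0, -0.1]
gripper_width: 0.697
gripper_force: 0.4
```

Run:
```python
from h import *
delta(*clampgoal(.0035)); print(r.sense()['joints']); snap('scene','s1'); snap('wrist','w4')
a=cv2.imread('pics/s1.png'); p=proj('s1',[clampgoal(0)[0]])[0].astype(int); print(p)
a=cv2.resize(a[max(p[1]-60,0):p[1]+60,p[0]-60:p[0]+60],(480,480),interpolation=cv2.INTER_CUBIC)
b=cv2.resize(cv2.imread('pics/w4.png')[150:400,150:420],(320,296)); c=np.zeros((480,800,3),'uint8'); c[:,:480]=a; c[:296,480:]=b
cv2.imwrite('pics/s1b.png',c)
```

```text
t 5.2 xyz mm [10.6  7.4 15.7] rot [ 0.0199 -0.0282  0.0024] F [-1.   0.  -0.1] w 0.697
[  28.72613304   18.35019033  -56.84740549  117.58030415  -19.04129905
 -149.94060323]
[346 172]
```

View pics/s1b.png

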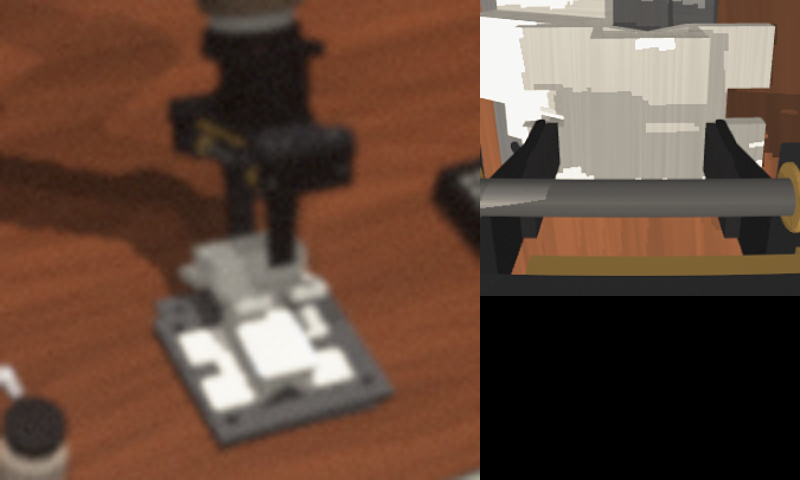

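The IK ran joint 4 into its limit, so the gripper stopped short without touching the pile. I can tilt the tool about its closing axis, which keeps the pads flat on the crown, to get clear of the limit.

```bash
cat >> h.py <<'E'
PHI=np.radians(13)
def goal2(h):
    p,R=clampgoal(h); return p-R[:,0]*.0025, R@Ro.from_euler('y',PHI).as_matrix()
E
python3 -c "
from h import *
delta(*goal2(.05))"
```

```text
t 5.3 xyz mm [  9.3   8.3 -30.6] rot [0.0193 0.1988 0.0044] F [-0.7 -0.2 -1.1] w 0.698
```

Call:
move_arm([
  {"grip":0.7,"xyz":[0,0,-20],"angular":[0,0,0]},
  {"grip":0.7,"xyz":[0,0,-32],"angular":[0,0.05,0]},
  {"grip":0.7,"xyz":[5,4,-32],"angular":[0,0.1,0]},
  {"grip":0.7,"xyz":[9,8,-32],"angular":[0.02,0.2,0.004]},
  {"grip":0.7,"xyz":[9,8,-32],"angular":[0.02,0.2,0.004]},
  {"grip":0.7,"xyz":[9,8,-32],"angular":[0.02,0.2,0.004]},
  {"grip":0.7,"xyz":[9,8,-32],"angular":[0.02,0.2,0.004]},
])

```text
time_s: 6.0
tcp_pos: [0.447, 0.2422, 0.1036]
ee_rot: [[-0.205, -0.861, 0.466], [-0.961, 0.086, -0.265], [0.188, -0.502, -0.844]]
wrist_force: [0.4, -0.3, -0.5]
gripper_width: 0.698
gripper_force: 0.0
```

```bash
python3 -c "
from h import *
delta(*goal2(.05));delta(*goal2(.0045));print(r.sense()['joints'].round(1))"
```

```text
t 6.0 xyz mm [-0.5  1.1  1.2] rot [-0.0014 -0.0007 -0.0002] F [ 0.4 -0.3 -0.5] w 0.698
t 6.0 xyz mm [-10.8   1.1  45.6] rot [-0.0014 -0.0007 -0.0002] F [ 0.4 -0.3 -0.5] w 0.698
[  51.5   17.9  -54.7   71.9  -33.8 -127.4]
```

Call:
move_arm([
  {"grip":0.7,"xyz":[-2.8,1,10],"angular":[0,0,0]},
  {"grip":0.7,"xyz":[-4.9,1,19],"angular":[0,0,0]},
  {"grip":0.7,"xyz":[-6.6,1,27],"angular":[0,0,0]},
  {"grip":0.7,"xyz":[-8,1,33],"angular":[0,0,0]},
  {"grip":0.7,"xyz":[-9,1,38],"angular":[0,0,0]},
  {"grip":0.7,"xyz":[-10,1,42],"angular":[0,0,0]},
  {"grip":0.7,"xyz":[-10.5,1,44],"angular":[0,0,0]},
  {"grip":0.7,"xyz":[-10.8,1,45.5],"angular":[0,0,0]},
  {"grip":0.7,"xyz":[-10.8,1,45.5],"angular":[0,0,0]},
  {"grip":0.7,"xyz":[-10.8,1,45.5],"angular":[0,0,0]},
])

```text
time_s: 7.0
tcp_pos: [0.4693, 0.2413, 0.0627]
ee_rot: [[-0.205, -0.861, 0.466], [-0.96, 0.086, -0.265], [0.188, -0.502, -0.844]]
wrist_force: [-0.0, -0.1, -0.1]
gripper_width: 0.702
gripper_force: 0.0
```

Run:
```python
from h import *
delta(*goal2(.0045));print(r.sense()['joints'].round(1))
```

```text
t 7.0 xyz mm [ 0.6 -0.1  0.4] rot [-0.0015 -0.0009 -0.    ] F [-0.  -0.1 -0.1] w 0.702
[  44.    23.   -55.3   87.3  -31.  -137.1]
```

Call:
move_arm([
  {"grip":0.58,"xyz":[0,0,0],"angular":[0,0,0]},
  {"grip":0.56,"xyz":[0,0,0],"angular":[0,0,0]},
  {"grip":0.56,"xyz":[0,0,0],"angular":[0,0,0]},
])

```text
time_s: 7.3
tcp_pos: [0.4692, 0.2415, 0.0626]
ee_rot: [[-0.205, -0.861, 0.466], [-0.961, 0.085, -0.265], [0.188, -0.502, -0.844]]
wrist_force: [0.1, 0.6, -0.2]
gripper_width: 0.574
gripper_force: 0.0
```

Run:
```python
from h import *
delta(*goal2(.0045)); print(r.sense()['gripper_force']); snap('wrist','w5')
i=cv2.imread('pics/w5.png')[170:400,130:430]
cv2.imwrite('pics/w5b.png',cv2.resize(i,None,fx=2.6,fy=2.6,interpolation=cv2.INTER_CUBIC))
```

```text
t 7.3 xyz mm [ 0.8 -0.3  0.4] rot [-0.0015 -0.0009  0.0003] F [ 0.1  0.6 -0.2] w 0.574
0.0
```

View pics/w5b.png

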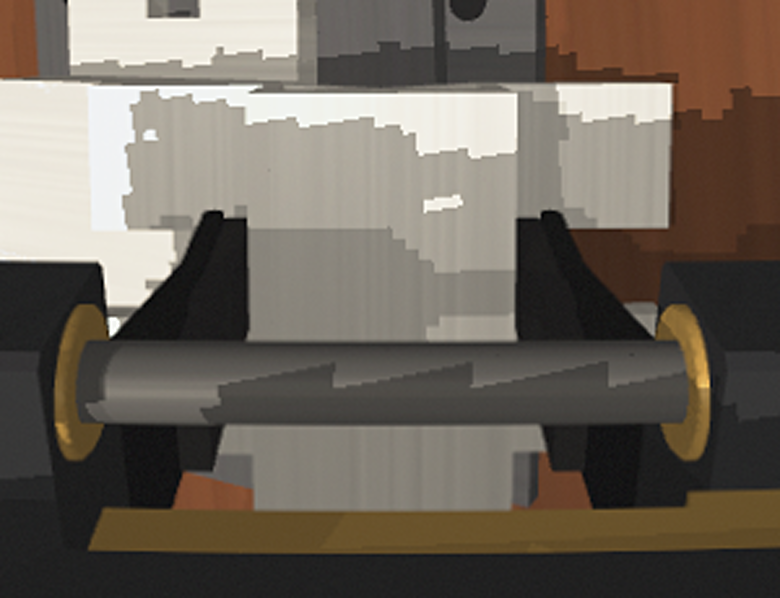

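The fingers straddle the crown (247–517) evenly on both sides, so I'm closing.

Call:
move_arm([
  {"grip":0.55,"xyz":[0,0,0],"angular":[0,0,0]},
  {"grip":0.54,"xyz":[0,0,0],"angular":[0,0,0]},
  {"grip":0.45,"xyz":[0,0,0],"angular":[0,0,0]},
  {"grip":0.4,"xyz":[0,0,0],"angular":[0,0,0]},
  {"grip":0.4,"xyz":[0,0,0],"angular":[0,0,0]},
  {"grip":0.4,"xyz":[0,0,0],"angular":[0,0,0]},
])

```text
time_s: 7.95
tcp_pos: [0.4693, 0.2413, 0.0626]
ee_rot: [[-0.205, -0.861, 0.466], [-0.96, 0.086, -0.265], [0.188, -0.502, -0.844]]
wrist_force: [-1.1, 0.4, 0.3]
gripper_width: 0.527
gripper_force: 29.9
```

Run:
```python
from h import *
delta(*goal2(.0045)); s=r.sense(); R=s['ee_rot']; 
d=np.load('clamp.npz'); print('clamp z/x in tool', (R.T@d['R'][:,2]).round(3),'world up in tool',(R.T@[0,0,1]).round(4), s['moment'])
p,_=clampgoal(.0); print('pos tool of clamp ctr', (R.T@(d['t']-s['tcp_pos'])*1000).round(1)); print('z_c world',d['R'][:,2])
```

```text
t 7.95 xyz mm [ 0.7 -0.2  0.3] rot [-0.0014 -0.0011  0.    ] F [-1.1  0.4  0.3] w 0.527
clamp z/x in tool [ 0.226 -0.001 -0.974] world up in tool [ 0.1881 -0.5017 -0.8443] [0.57987049 1.07717462 0.02649091]
pos tool of clamp ctr [-1.8 -0.2 21.8]
z_c world [-0.49894458  0.04095404  0.86566568]
```

Call:
move_arm([
  {"grip":0.4,"xyz":[0.4,-1,-1.7],"angular":[0,0,0]},
  {"grip":0.4,"xyz":[0.8,-2,-3.4],"angular":[0,0,0]},
  {"grip":0.4,"xyz":[1.5,-4,-6.8],"angular":[0,0,0]},
  {"grip":0.4,"xyz":[2.6,-7,-11.8],"angular":[0,0,0]},
  {"grip":0.4,"xyz":[3.8,-10,-16.9],"angular":[0,0,0]},
  {"grip":0.4,"xyz":[5.6,-15,-25.3],"angular":[0,0,0]},
  {"grip":0.4,"xyz":[7.5,-20,-33.8],"angular":[0,0,0]},
  {"grip":0.4,"xyz":[9.8,-26,-44],"angular":[0,0,0]},
  {"grip":0.4,"xyz":[12,-32,-54],"angular":[0,0,0]},
  {"grip":0.4,"xyz":[15,-40,-67.5],"angular":[0,0,0]},
])

```text
time_s: 8.95
tcp_pos: [0.4684, 0.2406, 0.1421]
ee_rot: [[-0.206, -0.862, 0.464], [-0.96, 0.086, -0.266], [0.19, -0.5, -0.845]]
wrist_force: [-0.5, -0.6, -3.6]
gripper_width: 0.524
gripper_force: 29.9
```

```bash
cat >> h.py <<'E'
SEAT=np.array([.5067,-.2325,.0796]); YAW=np.radians(-8.8)
# clamp in tool, as gripped
CT=np.array([-1.8,-.2,21.8])/1000.
RT=Ro.from_euler('y',PHI).as_matrix().T@np.c_[[0,-1.,0],[-1.,0,0],[0,0,-1.]]
def place(p,yaw=YAW):
    Rc=Ro.from_euler('z',yaw).as_matrix(); R=Rc@RT.T; return np.array(p)-R@CT,R
E
python3 - <<'E'
from h import *
s=r.sense(); print(s['joints'].round(1),s['wrist_force'],s['moment'],s['gripper_width'],s['gripper_force'])
delta([.47,.2,.25],place(SEAT)[1])
E
```

```text
[  52.6   15.6  -49.7   61.4  -37.1 -115.9] [-0.46658964 -0.56566198 -3.5600336 ] [0.89740077 1.51828562 0.00428869] 0.5238281620827955 29.930045104119927
t 8.95 xyz mm [ 59.1 -58.8 -79.6] rot [-0.5222  0.0201 -0.0643] F [-0.5 -0.6 -3.6] w 0.524
```

Gripped and lifted at 3.6–4 N. Next I level it and head toward the fixture.

Call:
move_arm([
  {"grip":0.4,"xyz":[59,-59,-80],"angular":[-0.522,0.02,-0.064]},
  {"grip":0.4,"xyz":[59,-59,-80],"angular":[-0.522,0.02,-0.064]},
  {"grip":0.4,"xyz":[59,-59,-80],"angular":[-0.522,0.02,-0.064]},
  {"grip":0.4,"xyz":[59,-59,-80],"angular":[-0.522,0.02,-0.064]},
  {"grip":0.4,"xyz":[59,-59,-80],"angular":[-0.522,0.02,-0.064]},
  {"grip":0.4,"xyz":[59,-59,-80],"angular":[-0.522,0.02,-0.064]},
  {"grip":0.4,"xyz":[59,-59,-80],"angular":[-0.522,0.02,-0.064]},
  {"grip":0.4,"xyz":[59,-59,-80],"angular":[-0.522,0.02,-0.064]},
])

```text
time_s: 9.75
tcp_pos: [0.4691, 0.1999, 0.2493]
ee_rot: [[-0.149, -0.988, -0.034], [-0.963, 0.152, -0.224], [0.227, -0.001, -0.974]]
wrist_force: [-0.6, -0.3, -4.7]
gripper_width: 0.525
gripper_force: 29.9
```

Run:
```python
from h import *
s=r.sense(); print(s['joints'].round(1),s['tcp_pos'])
delta(*place(SEAT+[0,0,.13]))
```

```text
[ 45.6  14.6 -14.2   8.  -72.  -57.6] [0.46911913 0.1998543  0.24931273]
t 9.75 xyz mm [ 403.4 -102.8  112.5] rot [-0.0011 -0.0017  0.0004] F [-0.6 -0.3 -4.7] w 0.525
```

Call:
move_arm([
  {"grip":0.4,"xyz":[403,-103,112],"angular":[0,0,0]},
  {"grip":0.4,"xyz":[403,-103,112],"angular":[0,0,0]},
  {"grip":0.4,"xyz":[403,-103,112],"angular":[0,0,0]},
  {"grip":0.4,"xyz":[403,-103,112],"angular":[0,0,0]},
  {"grip":0.4,"xyz":[403,-103,112],"angular":[0,0,0]},
  {"grip":0.4,"xyz":[403,-103,112],"angular":[0,0,0]},
  {"grip":0.4,"xyz":[403,-103,112],"angular":[0,0,0]},
  {"grip":0.4,"xyz":[403,-103,112],"angular":[0,0,0]},
  {"grip":0.4,"xyz":[403,-103,112],"angular":[0,0,0]},
  {"grip":0.4,"xyz":[403,-103,112],"angular":[0,0,0]},
])

```text
time_s: 10.75
tcp_pos: [0.5064, -0.2302, 0.2302]
ee_rot: [[-0.152, -0.988, -0.037], [-0.962, 0.156, -0.222], [0.225, 0.002, -0.974]]
wrist_force: [0.1, 0.8, -4.5]
gripper_width: 0.529
gripper_force: 29.9
```

Call:
move_arm([
  {"grip":0.4,"xyz":[0,0,0],"angular":[0,0,0]},
  {"grip":0.4,"xyz":[0,0,0],"angular":[0,0,0]},
])

```text
time_s: 10.95
tcp_pos: [0.5079, -0.2268, 0.2313]
ee_rot: [[-0.147, -0.989, -0.033], [-0.963, 0.151, -0.221], [0.224, -0.001, -0.975]]
wrist_force: [0.0, -0.2, -4.1]
gripper_width: 0.529
gripper_force: 29.9
```

Run:
```python
from h import *
s=r.sense(); print(s['joints'].round(1),s['tcp_pos'])
delta(*place(SEAT+[0,0,.13])); delta(*place(SEAT+[0,0,.04])); snap('wrist','w6')
cv2.imwrite('pics/w6b.png',cv2.resize(cv2.imread('pics/w6.png'),(800,600),interpolation=cv2.INTER_CUBIC))
# predicted vs held clamp corners
T=np.array([(58,-38,-9),(-58,-38,-9),(58,38,-9),(23,-38,17),(-23,-38,17)])/1000.
R=s['ee_rot'];print(((proj('w6',(T@RT.T+CT)@R.T+s['tcp_pos'])+.5)/.7).round(0).tolist())
Rc=Ro.from_euler('z',YAW).as_matrix(); L=np.array([(58,-38,-35.6),(-58,-38,-35.6)])/1000
print(((proj('w6',L@Rc.T+SEAT)+.5)/.7).round(0).tolist())
```

```text
[ -1.1  15.1 -18.8  15.  -58.7 -15.7] [ 0.50791812 -0.22676595  0.23132484]
t 10.95 xyz mm [2.6 0.5 0.7] rot [-0.0013  0.0012  0.0017] F [ 0.  -0.2 -4.1] w 0.529
t 10.95 xyz mm [-17.5   0.6  88.4] rot [-0.0013  0.0012  0.0017] F [ 0.  -0.2 -4.1] w 0.529
[[234.0, 289.0], [555.0, 289.0], [240.0, 491.0], [320.0, 293.0], [469.0, 293.0]]
[[309.0, 274.0], [483.0, 274.0]]
```

View pics/w6b.png

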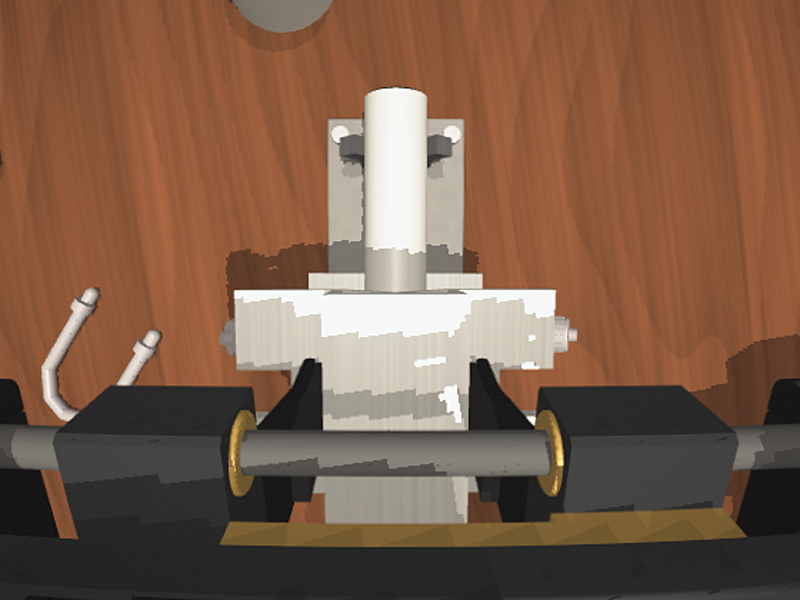

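Held-clamp corners (234,290)/(556,290) and lower-clamp corners (308,274)/(482,274) match the predictions within a pixel. Descending.

Run:
```python
from h import *
delta(*place(SEAT+[0,0,.01]))
```

```text
t 11.0 xyz mm [-24.    1.  117.9] rot [-0.0019  0.0013  0.0021] F [ 0.3  0.4 -5. ] w 0.527
```

Call:
move_arm([
  {"grip":0.4,"xyz":[-2,1,20],"angular":[0,0,0]},
  {"grip":0.4,"xyz":[-7,1,42],"angular":[-0.001,0.001,0.002]},
  {"grip":0.4,"xyz":[-12,1,64],"angular":[-0.001,0.001,0.002]},
  {"grip":0.4,"xyz":[-16,1,82],"angular":[-0.001,0.001,0.002]},
  {"grip":0.4,"xyz":[-19,1,96],"angular":[-0.001,0.001,0.002]},
  {"grip":0.4,"xyz":[-22,1,108],"angular":[-0.001,0.001,0.002]},
  {"grip":0.4,"xyz":[-23,1,114],"angular":[-0.001,0.001,0.002]},
  {"grip":0.4,"xyz":[-24,1,118],"angular":[-0.001,0.001,0.002]},
  {"grip":0.4,"xyz":[-24,1,118],"angular":[-0.001,0.001,0.002]},
  {"grip":0.4,"xyz":[-24,1,118],"angular":[-0.001,0.001,0.002]},
])

```text
time_s: 12.0
tcp_pos: [0.508, -0.2304, 0.112]
ee_rot: [[-0.151, -0.988, -0.032], [-0.963, 0.154, -0.222], [0.224, -0.003, -0.974]]
wrist_force: [-0.4, 0.1, -4.8]
gripper_width: 0.528
gripper_force: 29.9
```

Run:
```python
from h import *
delta(*place(SEAT+[0,0,.01]));delta(*place(SEAT));s=r.sense();R=s['ee_rot']
print('down in tool',(R.T@[0,0,-1]).round(4))
```

```text
t 12.0 xyz mm [-1.1  1.2  0.5] rot [-0.0026  0.0006 -0.0018] F [-0.4  0.1 -4.8] w 0.528
t 12.0 xyz mm [-3.3  1.2 10.3] rot [-0.0026  0.0006 -0.0018] F [-0.4  0.1 -4.8] w 0.528
down in tool [-0.2244  0.0029  0.9745]
```

Call:
move_arm([
  {"grip":0.4,"xyz":[-1.6,1,2.5],"angular":[-0.002,0,-0.002]},
  {"grip":0.4,"xyz":[-2,1,4.5],"angular":[-0.002,0,-0.002]},
  {"grip":0.4,"xyz":[-2.3,1,6],"angular":[-0.002,0,-0.002]},
  {"grip":0.4,"xyz":[-2.6,1,7.5],"angular":[-0.002,0,-0.002]},
  {"grip":0.4,"xyz":[-2.6,1,7.5],"angular":[-0.002,0,-0.002]},
])

```text
time_s: 12.5
tcp_pos: [0.5064, -0.2297, 0.1032]
ee_rot: [[-0.149, -0.988, -0.036], [-0.963, 0.154, -0.222], [0.224, 0.001, -0.974]]
wrist_force: [-0.0, 0.4, -4.0]
gripper_width: 0.526
gripper_force: 29.9
```

Call:
move_arm([
  {"grip":0.4,"xyz":[-0.1,0,0.5],"angular":[0,0,0]},
  {"grip":0.4,"xyz":[-0.2,0,1],"angular":[0,0,0]},
  {"grip":0.4,"xyz":[-0.2,0,1],"angular":[0,0,0]},
])

```text
time_s: 12.8
tcp_pos: [0.5066, -0.2297, 0.1024]
ee_rot: [[-0.149, -0.988, -0.035], [-0.963, 0.153, -0.222], [0.224, 0.001, -0.975]]
wrist_force: [0.5, -0.9, -4.8]
gripper_width: 0.531
gripper_force: 29.9
```

Run:
```python
from h import *
delta(*place(SEAT));s=r.sense();print(s['tcp_pos'])
```

```text
t 12.8 xyz mm [-0.6 -0.3  1. ] rot [ 0.0009  0.0007 -0.0002] F [ 0.5 -0.9 -4.8] w 0.531
[ 0.50659112 -0.2296758   0.10237868]
```

Call:
move_arm([
  {"grip":0.4,"xyz":[-0.1,0,0.5],"angular":[0,0,0]},
  {"grip":0.4,"xyz":[-0.2,0,1],"angular":[0,0,0]},
  {"grip":0.4,"xyz":[-0.2,0,1],"angular":[0,0,0]},
])

```text
time_s: 13.1
tcp_pos: [0.5071, -0.2297, 0.1017]
ee_rot: [[-0.149, -0.988, -0.034], [-0.963, 0.153, -0.222], [0.224, -0.0, -0.975]]
wrist_force: [1.0, 0.7, -3.4]
gripper_width: 0.526
gripper_force: 29.9
```

Call:
move_arm([
  {"grip":0.4,"xyz":[-0.1,0,0.4],"angular":[0,0,0]},
  {"grip":0.4,"xyz":[-0.1,0,0.4],"angular":[0,0,0]},
])

```text
time_s: 13.3
tcp_pos: [0.5072, -0.2297, 0.1014]
ee_rot: [[-0.149, -0.988, -0.034], [-0.963, 0.153, -0.222], [0.224, -0.001, -0.975]]
wrist_force: [1.7, 0.2, -2.4]
gripper_width: 0.523
gripper_force: 29.9
```

Call:
move_arm([
  {"grip":0.4,"xyz":[-0.1,0,0.3],"angular":[0,0,0]},
  {"grip":0.4,"xyz":[-0.1,0,0.3],"angular":[0,0,0]},
])

```text
time_s: 13.5
tcp_pos: [0.5073, -0.2297, 0.1012]
ee_rot: [[-0.149, -0.988, -0.033], [-0.963, 0.153, -0.222], [0.224, -0.001, -0.975]]
wrist_force: [2.0, -0.1, -0.9]
gripper_width: 0.527
gripper_force: 29.9
```

Call:
move_arm([
  {"grip":0.4,"xyz":[-0.1,-0.7,0.2],"angular":[0,0,0]},
  {"grip":0.4,"xyz":[-0.1,-0.7,0.4],"angular":[0,0,0]},
  {"grip":0.4,"xyz":[-0.1,-0.7,0.4],"angular":[0,0,0]},
])

```text
time_s: 13.8
tcp_pos: [0.5075, -0.2298, 0.101]
ee_rot: [[-0.149, -0.988, -0.034], [-0.963, 0.153, -0.222], [0.225, 0.0, -0.974]]
wrist_force: [-0.2, 1.1, 4.3]
gripper_width: 0.521
gripper_force: 29.9
```

Call:
move_arm([
  {"grip":0.4,"xyz":[-0.1,-0.3,0.4],"angular":[0,0,0]},
  {"grip":0.4,"xyz":[-0.1,-0.3,0.4],"angular":[0,0,0]},
])

```text
time_s: 14.0
tcp_pos: [0.5076, -0.2298, 0.1009]
ee_rot: [[-0.149, -0.988, -0.035], [-0.963, 0.153, -0.222], [0.225, 0.001, -0.974]]
wrist_force: [-2.3, 2.7, 7.8]
gripper_width: 0.529
gripper_force: 29.9
```

Run:
```python
from h import *
delta(*place(SEAT));s=r.sense();print(s['tcp_pos'],s['moment'])
```

```text
t 14.0 xyz mm [-0.3  0.7 -0.4] rot [ 0.0006 -0.0002  0.0001] F [-2.3  2.7  7.8] w 0.529
[ 0.50759968 -0.22979546  0.10094966] [ 1.03466852  0.75978926 -0.18742657]
```

Call:
move_arm([
  {"grip":0.4,"xyz":[0,0,-0.3],"angular":[0,0,0]},
  {"grip":0.54,"xyz":[0,0,-0.3],"angular":[0,0,0]},
  {"grip":0.56,"xyz":[0,0,-0.3],"angular":[0,0,0]},
  {"grip":0.65,"xyz":[0,0,-0.3],"angular":[0,0,0]},
  {"grip":0.7,"xyz":[0,0,-0.3],"angular":[0,0,0]},
  {"grip":0.7,"xyz":[1,0,-5],"angular":[0,0,0]},
  {"grip":0.7,"xyz":[3,0,-15],"angular":[0,0,0]},
  {"grip":0.7,"xyz":[7,0,-30],"angular":[0,0,0]},
  {"grip":0.7,"xyz":[15,0,-65],"angular":[0,0,0]},
  {"grip":0.7,"xyz":[22,0,-95],"angular":[0,0,0]},
])

```text
time_s: 15.0
tcp_pos: [0.5079, -0.2299, 0.1995]
ee_rot: [[-0.149, -0.988, -0.034], [-0.963, 0.153, -0.222], [0.224, 0.0, -0.975]]
wrist_force: [1.5, 0.7, 1.2]
gripper_width: 0.7
gripper_force: 0.0
```

Run:
```python
from h import *
s=r.sense(); print(s['time_s'],s['joints'].round(1),s['tcp_pos'],s['wrist_force'])
# next: tool x -> seat -x? view pose: tool vertical, tool x = -seat x... 
for th in (180,0):
    a=YAW+np.radians(th); x=np.array([np.cos(a),np.sin(a),0]); z=np.array([0,0,-1.]); R=np.c_[x,np.cross(z,x),z]
    print(th); delta(np.r_[SEAT[:2]+x[:2]*.0,.25],R)
```

```text
15.0 [ -1.5  16.9 -21.5  15.9 -54.4 -16.9] [ 0.50785713 -0.22987024  0.19947919] [1.53920968 0.67381473 1.15466293]
180
t 15.0 xyz mm [ 14.    0.7 -48.6] rot [-0.1775 -0.1775  1.5636] F [1.5 0.7 1.2] w 0.7
0
t 15.0 xyz mm [ 14.    0.7 -48.6] rot [ 0.1775 -0.1775 -1.5634] F [1.5 0.7 1.2] w 0.7
```

```bash
cat >> h.py <<'E'
SEAT=np.array([.5074,-.2325,.0796])
def nut(side,th,l=.062,rz=0): # side +1 far
    Rc=Ro.from_euler('z',YAW).as_matrix()
    return SEAT*[1,1,0]+Rc@[side*(.047+l*np.sin(th)),0,.04+l*np.cos(th)]
E
python3 - <<'E'
from h import *
P=lambda a:(np.array(a,float)+.5)*.7-.5
for th in np.arange(.7,1.4,.1):
    g=[ (proj('w1',[nut(s,th,l)])[0]+.5)/.7-.5 for s,l in((1,.0585),(-1,.0585),(-1,.073))]
    k=[ (proj('w6',[nut(s,th,l)])[0]+.5)/.7-.5 for s,l in((1,.073),(-1,.073))]
    print(round(th,2),np.round(g).tolist(),np.round(k).tolist())
snap('wrist','w7'); snap('scene','s7')
E
```

```text
0.7 [[250.0, 282.0], [526.0, 290.0], [546.0, 296.0]] [[231.0, 341.0], [558.0, 342.0]]
0.8 [[245.0, 280.0], [531.0, 289.0], [552.0, 294.0]] [[224.0, 340.0], [564.0, 341.0]]
0.9 [[241.0, 278.0], [535.0, 287.0], [557.0, 292.0]] [[219.0, 339.0], [569.0, 339.0]]
1.0 [[238.0, 276.0], [538.0, 285.0], [561.0, 289.0]] [[216.0, 337.0], [573.0, 338.0]]
1.1 [[235.0, 274.0], [541.0, 283.0], [563.0, 287.0]] [[214.0, 336.0], [575.0, 336.0]]
1.2 [[234.0, 272.0], [542.0, 281.0], [565.0, 284.0]] [[213.0, 334.0], [576.0, 335.0]]
1.3 [[234.0, 270.0], [542.0, 279.0], [565.0, 281.0]] [[213.0, 333.0], [576.0, 333.0]]
```

```bash
cat >> h.py <<'E'
def ng(side,th,h=0,ph=0):
    a=YAW+np.pi; x=np.array([np.cos(a),np.sin(a),0]); z=np.array([0,0,-1.]); R=np.c_[x,np.cross(z,x),z]@Ro.from_euler('y',ph).as_matrix()
    return nut(side,th)-R[:,2]*(.006+h), R
E
python3 - <<'E'
from h import *
delta(*ng(-1,1.18,.06))
E
```

```text
t 15.1 xyz mm [-13.6 108.1  71.2] rot [-0.1858 -0.1691  1.5632] F [-0.6 -0.  -0.1] w 0.703
```

Call:
move_arm([
  {"grip":0.6,"xyz":[0,40,0],"angular":[-0.186,-0.169,1.563]},
  {"grip":0.6,"xyz":[0,80,0],"angular":[-0.186,-0.169,1.563]},
  {"grip":0.6,"xyz":[0,108,0],"angular":[-0.186,-0.169,1.563]},
  {"grip":0.6,"xyz":[0,108,10],"angular":[-0.186,-0.169,1.563]},
  {"grip":0.6,"xyz":[0,108,20],"angular":[-0.186,-0.169,1.563]},
  {"grip":0.6,"xyz":[-5,108,30],"angular":[-0.186,-0.169,1.563]},
  {"grip":0.6,"xyz":[-10,108,40],"angular":[-0.186,-0.169,1.563]},
  {"grip":0.6,"xyz":[-14,108,60],"angular":[-0.186,-0.169,1.563]},
  {"grip":0.6,"xyz":[-14,108,71],"angular":[-0.186,-0.169,1.563]},
  {"grip":0.6,"xyz":[-14,108,71],"angular":[-0.186,-0.169,1.563]},
])

```text
time_s: 16.1
tcp_pos: [0.3993, -0.2154, 0.1237]
ee_rot: [[-0.997, 0.079, -0.024], [0.079, 0.997, -0.005], [0.024, -0.007, -1.0]]
wrist_force: [-0.7, -0.3, -0.2]
gripper_width: 0.598
gripper_force: 0.0
```

Call:
move_arm([
  {"grip":0.6,"xyz":[0,0,0],"angular":[0,0,0]},
  {"grip":0.6,"xyz":[0,0,0],"angular":[0,0,0]},
])

```text
time_s: 16.3
tcp_pos: [0.4007, -0.2157, 0.1255]
ee_rot: [[-0.997, 0.069, -0.021], [0.07, 0.998, -0.008], [0.02, -0.009, -1.0]]
wrist_force: [-1.0, 0.2, -0.3]
gripper_width: 0.6
gripper_force: 0.0
```

Run:
```python
from h import *
delta(*ng(-1,1.18,.06)); delta(*ng(-1,1.18,0)); print(r.sense()['joints'].round(1)); snap('wrist','w8')
g=cv2.cvtColor(cv2.imread('pics/w8.png'),cv2.COLOR_BGR2GRAY)
print([(l,proj('w8',[nut(-1,1.18,l)])[0].round()) for l in(.049,.062,.073)])
```

```text
t 16.3 xyz mm [-3.6 -0.6 -4.2] rot [-0.0098 -0.02    0.084 ] F [-1.   0.2 -0.3] w 0.6
t 16.3 xyz mm [-4.8 -0.  55.8] rot [-0.0098 -0.02    0.084 ] F [-1.   0.2 -0.3] w 0.6
[ -7.4  13.9 -32.1   0.8 -45.1 -87.2]
[(0.049, array([277., 266.])), (0.062, array([278., 251.])), (0.073, array([280., 238.]))]
```

Call:
move_arm([
  {"grip":0.6,"xyz":[-4,0,10],"angular":[-0.01,-0.02,0.084]},
  {"grip":0.6,"xyz":[-4,0,22],"angular":[-0.01,-0.02,0.084]},
  {"grip":0.6,"xyz":[-4.8,0,36],"angular":[-0.01,-0.02,0.084]},
  {"grip":0.6,"xyz":[-4.8,0,46],"angular":[-0.01,-0.02,0.084]},
  {"grip":0.6,"xyz":[-4.8,0,53],"angular":[-0.01,-0.02,0.084]},
  {"grip":0.6,"xyz":[-4.8,0,56],"angular":[-0.01,-0.02,0.084]},
  {"grip":0.6,"xyz":[-4.8,0,56],"angular":[-0.01,-0.02,0.084]},
  {"grip":0.4,"xyz":[-4.8,0,56],"angular":[-0.01,-0.02,0.084]},
  {"grip":0.35,"xyz":[-4.8,0,56],"angular":[-0.01,-0.02,0.084]},
  {"grip":0.33,"xyz":[-4.8,0,56],"angular":[-0.01,-0.02,0.084]},
])

```text
time_s: 17.35
tcp_pos: [0.4044, -0.2164, 0.0694]
ee_rot: [[-0.988, 0.156, 0.001], [0.156, 0.988, 0.0], [-0.0, 0.001, -1.0]]
wrist_force: [-0.1, 0.0, -0.4]
gripper_width: 0.411
gripper_force: 0.0
```

Run:
```python
from h import *
delta(*ng(-1,1.18,0)); i=snap('wrist','w9')['img']; s=r.sense();print(s['gripper_force'])
print([(l,proj('w9',[nut(-1,1.18,l)])[0].round()) for l in(.049,.062,.073)])
for l in (.052,.058,.064,.07):
    u=proj('w9',[nut(-1,1.18,l)])[0].round().astype(int); g=i.mean(2)[u[1],u[0]-60:u[0]+61:4].astype(int); print(u,g.tolist())
```

```text
t 17.35 xyz mm [ 0.1 -0.1 -0.2] rot [ 0.0005  0.0004 -0.0029] F [-0.1  0.  -0.4] w 0.411
0.0
[(0.049, array([279., 308.])), (0.062, array([279., 291.])), (0.073, array([279., 275.]))]
[279 304] [112, 113, 113, 111, 116, 115, 116, 115, 112, 112, 111, 112, 111, 113, 112, 112, 115, 114, 115, 115, 115, 112, 112, 111, 113, 113, 112, 113, 113, 113, 114]
[279 296] [52, 52, 52, 50, 51, 50, 86, 86, 85, 163, 165, 176, 172, 171, 171, 170, 171, 171, 173, 170, 169, 92, 86, 85, 51, 52, 52, 52, 53, 46, 40]
[279 288] [40, 53, 54, 52, 51, 51, 85, 86, 84, 156, 172, 172, 173, 172, 172, 174, 172, 173, 174, 173, 175, 154, 86, 86, 52, 53, 52, 52, 52, 41, 41]
[279 279] [40, 52, 52, 53, 51, 50, 90, 87, 86, 153, 170, 171, 170, 166, 169, 169, 171, 160, 171, 171, 171, 82, 84, 86, 51, 53, 53, 51, 51, 42, 40]
```

Call:
move_arm([
  {"grip":0.26,"xyz":[0,0,0],"angular":[0,0,0]},
  {"grip":0.1,"xyz":[0,0,0],"angular":[0,0,0]},
  {"grip":0.1,"xyz":[0,0,0],"angular":[0,0,0]},
  {"grip":0.1,"xyz":[0,0,0],"angular":[0,0,0]},
  {"grip":0.1,"xyz":[0,0,0],"angular":[0,0,0]},
])

```text
time_s: 17.9
tcp_pos: [0.4042, -0.216, 0.069]
ee_rot: [[-0.988, 0.156, -0.0], [0.156, 0.988, 0.001], [0.0, 0.001, -1.0]]
wrist_force: [-0.4, 4.8, 0.7]
gripper_width: 0.239
gripper_force: 30.0
```

Call:
move_arm([
  {"grip":0.1,"xyz":[-2,0,-4.5],"angular":[0,0,0]},
  {"grip":0.1,"xyz":[-5.1,0,-9.9],"angular":[0,0,0]},
  {"grip":0.1,"xyz":[-8.8,0,-14.9],"angular":[0,0,0]},
  {"grip":0.1,"xyz":[-12.8,0,-19.6],"angular":[0,0,0]},
])

```text
time_s: 18.3
tcp_pos: [0.4147, -0.2176, 0.0875]
ee_rot: [[-0.988, 0.157, -0.006], [0.157, 0.988, 0.003], [0.006, 0.002, -1.0]]
wrist_force: [-0.5, 4.9, -8.6]
gripper_width: 0.241
gripper_force: 31.1
```

Call:
move_arm([
  {"grip":0.1,"xyz":[-4.6,0.2,-4.2],"angular":[0,0,0]},
  {"grip":0.1,"xyz":[-9.5,0.4,-8],"angular":[0,0,0]},
  {"grip":0.1,"xyz":[-14.8,0.4,-11.2],"angular":[0,0,0]},
  {"grip":0.1,"xyz":[-20.4,0.4,-13.9],"angular":[0,0,0]},
  {"grip":0.1,"xyz":[-26.2,0.4,-16],"angular":[0,0,0]},
  {"grip":0.1,"xyz":[-32.2,0.4,-17.6],"angular":[0,0,0]},
  {"grip":0.1,"xyz":[-35.3,0.4,-18.2],"angular":[0,0,0]},
  {"grip":0.1,"xyz":[-38.3,0.4,-18.5],"angular":[0,0,0]},
])

```text
time_s: 19.1
tcp_pos: [0.4521, -0.2234, 0.1066]
ee_rot: [[-0.988, 0.157, -0.007], [0.157, 0.988, 0.002], [0.007, 0.001, -1.0]]
wrist_force: [-2.2, 4.8, -2.2]
gripper_width: 0.233
gripper_force: 30.0
```

Run:
```python
from h import *
delta(*ng(-1,.1,0)); delta(*ng(-1,0,0)); s=r.sense(); print(s['moment'],s['joints'].round(1))
```

```text
t 19.1 xyz mm [-2.8 -0.5 -1.1] rot [ 0.0012 -0.0071 -0.0037] F [-2.2  4.8 -2.2] w 0.233
t 19.1 xyz mm [-9.  -0.5 -1.5] rot [ 0.0012 -0.0071 -0.0037] F [-2.2  4.8 -2.2] w 0.233
[1.56552972 1.12713759 0.08436795] [ -7.9  19.5 -26.7  -0.1 -44.2 -91.1]
```

Call:
move_arm([
  {"grip":0.1,"xyz":[-3,0.2,-0.3],"angular":[0,0,0]},
  {"grip":0.1,"xyz":[-6,0.2,-0.5],"angular":[0,0,0]},
  {"grip":0.1,"xyz":[-8,0.2,-0.6],"angular":[0,0,0]},
  {"grip":0.1,"xyz":[-8.5,0.2,-0.6],"angular":[0,0,0]},
  {"grip":0.1,"xyz":[-8.5,0.2,-0.6],"angular":[0,0,0]},
])

```text
time_s: 19.6
tcp_pos: [0.4533, -0.2236, 0.1065]
ee_rot: [[-0.987, 0.158, -0.023], [0.158, 0.987, 0.005], [0.024, 0.002, -1.0]]
wrist_force: [-16.4, 8.1, 10.4]
gripper_width: 0.229
gripper_force: 31.0
```

Run:
```python
from h import *
delta(*ng(-1,0,0)); snap('wrist','w10')
```

```text
t 19.6 xyz mm [-7.8 -0.5 -1.7] rot [ 0.0018 -0.0237 -0.0052] F [-16.4   8.1  10.4] w 0.229
```

Run:
```python
from h import *
snap('scene','s10')
p=proj('s10',[SEAT])[0].astype(int); print(p)
a=cv2.resize(cv2.imread('pics/s10.png')[p[1]-45:p[1]+45,p[0]-60:p[0]+60],(400,300),interpolation=cv2.INTER_CUBIC)
p=proj('s7',[SEAT])[0].astype(int)
a2=cv2.resize(cv2.imread('pics/s7.png')[p[1]-45:p[1]+45,p[0]-60:p[0]+60],(400,300),interpolation=cv2.INTER_CUBIC)
b=cv2.resize(cv2.imread('pics/w10.png')[170:395,130:430],(400,300),interpolation=cv2.INTER_CUBIC)
c=cv2.resize(cv2.imread('pics/w7.png')[150:375,130:430],(400,300),interpolation=cv2.INTER_CUBIC)
m=np.vstack([np.hstack([a,b]),np.hstack([a2,c])]); cv2.imwrite('pics/m10.png',m)
```

```text
[205 221]
```

View pics/m10.png

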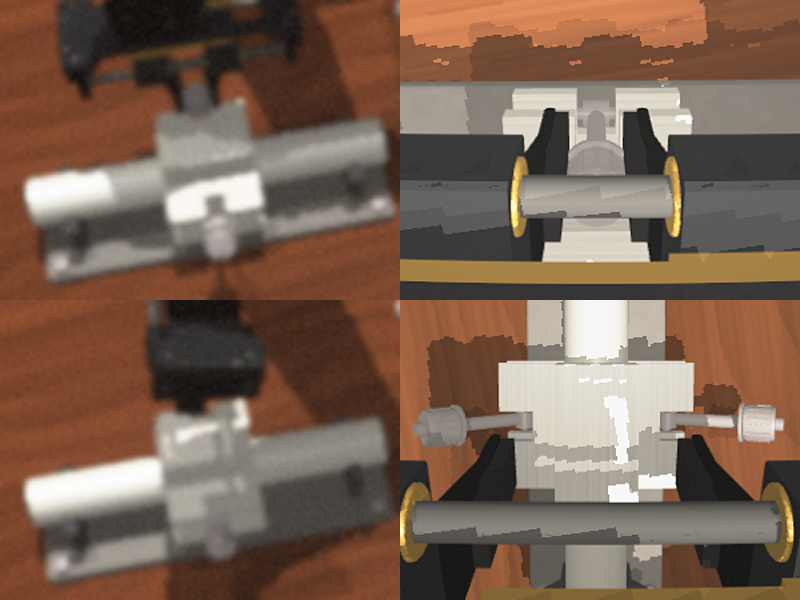

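The clamp sits square over the lower half (bottom-right). Top-right, the near bolt is in the slot, with hinge at about px (278,249) and the washer's robot-side rim at about px y=275. I'll work out its actual angle.

Run:
```python
from h import *
Rc=Ro.from_euler('z',YAW).as_matrix()
print('hinge',proj('w10',[nut(-1,0,0)]).round(1))
for th in (0,.1,.15,.2,.3,.4):
    u=Rc@[-np.cos(th),0,np.sin(th)*-1]*1.0  # outward perp
    rim=nut(-1,th,.049)+.0125*(Rc@np.array([-np.cos(th),0,-np.sin(th)]))
    print(th,proj('w10',[rim,nut(-1,th,.049)]).round(1).tolist())
i=cv2.imread('pics/w10.png').mean(2).astype(int); print(i[240:330:1,278].tolist())
s=r.sense();R=s['ee_rot'];print(R[:,2],s['tcp_pos'])
```

```text
hinge [[277.2 255.1]]
0 [[277.5, 270.7], [277.6, 294.0]]
0.1 [[277.4, 260.2], [277.6, 284.8]]
0.15 [[277.4, 254.9], [277.5, 279.9]]
0.2 [[277.4, 249.6], [277.5, 275.0]]
0.3 [[277.3, 239.2], [277.5, 265.0]]
0.4 [[277.3, 229.1], [277.4, 254.9]]
[132, 132, 131, 132, 135, 148, 152, 157, 161, 162, 164, 166, 163, 143, 145, 147, 146, 147, 146, 145, 147, 146, 145, 146, 145, 146, 146, 146, 145, 146, 145, 146, 146, 146, 145, 150, 168, 167, 167, 164, 151, 145, 145, 146, 146, 146, 146, 146, 146, 146, 147, 146, 146, 146, 147, 146, 155, 159, 152, 157, 159, 126, 82, 94, 109, 118, 125, 133, 141, 136, 137, 141, 143, 146, 149, 154, 156, 159, 160, 164, 165, 167, 167, 167, 166, 165, 163, 162, 161, 160]
[-0.02289243  0.00546151 -0.99972302] [ 0.45328728 -0.22356408  0.1064853 ]
```

The rim at y≈275 corresponds to θ≈0: the bolt is already upright at its stop and the pads have just slid along the nut. Release, rise, and go to the far bolt.

Call:
move_arm([
  {"grip":0.3,"xyz":[-8,0,0],"angular":[0,0,0]},
  {"grip":0.4,"xyz":[0,0,0],"angular":[0,0,0]},
  {"grip":0.45,"xyz":[0,0,0],"angular":[0,0,0]},
  {"grip":0.45,"xyz":[0,0,0],"angular":[0,0,0]},
  {"grip":0.45,"xyz":[0,0,-15],"angular":[0,0,0]},
  {"grip":0.45,"xyz":[0,0,-40],"angular":[0,0,0]},
  {"grip":0.45,"xyz":[0,0,-80],"angular":[0,0,0]},
  {"grip":0.45,"xyz":[0,0,-100],"angular":[0,0,0]},
  {"grip":0.45,"xyz":[0,0,-100],"angular":[0,0,0]},
])

```text
time_s: 20.6
tcp_pos: [0.4661, -0.2261, 0.2121]
ee_rot: [[-0.988, 0.155, 0.01], [0.155, 0.988, -0.002], [-0.01, -0.001, -1.0]]
wrist_force: [0.2, -0.8, -0.2]
gripper_width: 0.451
gripper_force: 0.0
```

Run:
```python
from h import *
i=snap('wrist','w11')['img']; s=r.sense(); print(s['tcp_pos'])
Rc=Ro.from_euler('z',YAW).as_matrix()
for th in (0,.1,.2):
    print(th,proj('w11',[nut(-1,th,.068),nut(-1,th,.068)+Rc@[-.011,0,0],nut(-1,th,.073),nut(-1,th,.068)+Rc@[.011,0,0]]).round(1).tolist())
u=proj('w11',[nut(-1,0,.068)])[0].round().astype(int)
print(u); print(i.mean(2).astype(int)[u[1]-30:u[1]+31,u[0]].tolist()); print(i.mean(2).astype(int)[u[1],u[0]-30:u[0]+31].tolist())
delta(*ng(1,.87,.04)); delta(*ng(1,.87,0))
```

```text
[ 0.46474755 -0.22559672  0.2098001 ]
0 [[278.1, 212.9], [278.1, 197.9], [278.2, 215.1], [278.1, 227.4]]
0.1 [[278.1, 203.6], [278.1, 188.4], [278.1, 204.9], [278.1, 218.3]]
0.2 [[278.1, 194.0], [278.1, 178.6], [278.1, 194.4], [278.1, 208.9]]
[278 213]
[134, 139, 139, 137, 123, 124, 124, 124, 125, 172, 146, 138, 122, 124, 124, 125, 125, 125, 135, 133, 158, 149, 146, 143, 141, 150, 243, 239, 242, 117, 123, 128, 141, 141, 141, 142, 141, 142, 141, 141, 141, 141, 143, 143, 143, 142, 143, 150, 158, 159, 158, 159, 159, 159, 164, 187, 182, 180, 179, 177, 180]
[182, 182, 183, 183, 183, 183, 183, 182, 181, 183, 182, 182, 184, 185, 155, 116, 140, 144, 145, 144, 144, 144, 145, 145, 144, 146, 134, 121, 122, 122, 123, 123, 124, 129, 139, 146, 144, 145, 144, 144, 144, 144, 144, 144, 118, 137, 189, 188, 187, 186, 187, 187, 187, 188, 188, 187, 188, 189, 189, 188, 189]
t 20.65 xyz mm [-1.372e+02  1.000e-01  8.450e+01] rot [ 0.0002  0.0053 -0.0029] F [ 0.3  1.  -0. ] w 0.449
t 20.65 xyz mm [-1.369e+02  1.000e-01  1.245e+02] rot [ 0.0002  0.0053 -0.0029] F [ 0.3  1.  -0. ] w 0.449
```

Near bolt is confirmed upright after release (nut's far edge at y≈229 vs 227 predicted for θ=0). On to the far bolt.

Call:
move_arm([
  {"grip":0.6,"xyz":[-45,0,0],"angular":[0,0,0]},
  {"grip":0.6,"xyz":[-90,0,10],"angular":[0,0,0]},
  {"grip":0.6,"xyz":[-125,0,30],"angular":[0,0,0]},
  {"grip":0.6,"xyz":[-137,0,60],"angular":[0,0.005,-0.003]},
  {"grip":0.6,"xyz":[-137,0,80],"angular":[0,0.005,-0.003]},
  {"grip":0.6,"xyz":[-137,0,84],"angular":[0,0.005,-0.003]},
  {"grip":0.6,"xyz":[-137,0,84],"angular":[0,0.005,-0.003]},
  {"grip":0.6,"xyz":[-137,0,84],"angular":[0,0.005,-0.003]},
])

```text
time_s: 21.45
tcp_pos: [0.5989, -0.2468, 0.1247]
ee_rot: [[-0.988, 0.153, -0.004], [0.153, 0.988, 0.001], [0.004, -0.0, -1.0]]
wrist_force: [0.1, -0.2, 0.7]
gripper_width: 0.601
gripper_force: 0.0
```

Run:
```python
from h import *
i=snap('wrist','w12')['img'].mean(2).astype(int); print(r.sense()['joints'].round(1))
delta(*ng(1,.87,0))
for th in (.7,.8,.9,1.0): print(th,proj('w12',[nut(1,th,l) for l in (.049,.068,.073)]).round(0).tolist())
# column profile along the bolt and cross profiles
c=int(proj('w12',[nut(1,.87,.06)])[0][0])
print(c,i[150:330:3,c].tolist())
for y in(240,255,270,285,300): print(y,i[y,c-40:c+41:2].tolist())
```

```text
[ -8.1  30.1  -5.   -0.  -55.1 -90.7]
t 21.5 xyz mm [-1.7  0.  39.2] rot [ 0.0001 -0.0028  0.0002] F [-0.7 -0.6  0.3] w 0.602
0.7 [[279.0, 230.0], [279.0, 262.0], [279.0, 271.0]]
0.8 [[279.0, 234.0], [279.0, 267.0], [279.0, 276.0]]
0.9 [[279.0, 237.0], [279.0, 270.0], [279.0, 279.0]]
1.0 [[278.0, 240.0], [279.0, 272.0], [279.0, 281.0]]
278 [232, 237, 150, 171, 223, 168, 154, 154, 153, 154, 153, 153, 154, 154, 154, 155, 154, 136, 138, 138, 138, 138, 85, 86, 86, 86, 86, 112, 98, 85, 87, 87, 88, 87, 88, 87, 87, 89, 80, 80, 87, 85, 84, 72, 53, 54, 52, 52, 49, 51, 51, 48, 60, 69, 75, 79, 83, 89, 51, 52]
240 [41, 42, 42, 42, 41, 40, 39, 42, 41, 42, 50, 80, 84, 83, 84, 84, 84, 87, 90, 88, 87, 88, 87, 90, 83, 83, 83, 83, 83, 80, 39, 39, 41, 41, 41, 39, 40, 40, 39, 39, 37]
255 [41, 42, 42, 41, 42, 42, 43, 42, 40, 39, 77, 79, 83, 85, 84, 84, 84, 86, 86, 87, 87, 87, 84, 86, 83, 84, 85, 85, 82, 78, 65, 38, 42, 42, 42, 40, 41, 41, 41, 41, 41]
270 [52, 53, 53, 52, 52, 50, 47, 46, 53, 52, 53, 51, 76, 78, 80, 79, 79, 80, 83, 87, 87, 86, 85, 82, 78, 79, 79, 75, 77, 51, 54, 47, 43, 45, 45, 43, 43, 45, 41, 44, 44]
285 [51, 51, 52, 52, 53, 55, 53, 52, 53, 53, 54, 55, 52, 55, 52, 53, 53, 51, 52, 52, 54, 54, 53, 53, 53, 52, 52, 52, 53, 51, 53, 51, 52, 52, 52, 52, 54, 52, 51, 51, 46]
300 [52, 49, 51, 52, 51, 53, 52, 51, 50, 51, 53, 51, 50, 49, 49, 52, 49, 50, 50, 50, 51, 49, 51, 49, 49, 50, 50, 51, 49, 49, 48, 47, 49, 49, 47, 50, 50, 49, 48, 47, 49]
```

Call:
move_arm([
  {"grip":0.6,"xyz":[-0.8,0,12],"angular":[0,-0.002,0]},
  {"grip":0.55,"xyz":[-1.2,0,24],"angular":[0,-0.002,0]},
  {"grip":0.5,"xyz":[-1.2,0,33],"angular":[0,-0.002,0]},
  {"grip":0.45,"xyz":[-1.2,0,38],"angular":[0,-0.002,0]},
  {"grip":0.4,"xyz":[-1.2,0,39],"angular":[0,-0.002,0]},
  {"grip":0.3,"xyz":[-1.2,0,39],"angular":[0,-0.002,0]},
  {"grip":0.1,"xyz":[-1.2,0,39],"angular":[0,-0.002,0]},
  {"grip":0.1,"xyz":[-1.2,0,39],"angular":[0,-0.002,0]},
  {"grip":0.1,"xyz":[-1.2,0,39],"angular":[0,-0.002,0]},
  {"grip":0.1,"xyz":[-1.2,0,39],"angular":[0,-0.002,0]},
])

```text
time_s: 22.5
tcp_pos: [0.5999, -0.2463, 0.085]
ee_rot: [[-0.988, 0.153, -0.002], [0.153, 0.988, 0.001], [0.002, 0.001, -1.0]]
wrist_force: [1.1, 2.7, 0.2]
gripper_width: 0.249
gripper_force: 30.0
```

Run:
```python
from h import *
delta(*ng(1,.87,0)); s=r.sense(); print(s['gripper_force'],s['tcp_pos'])
for t in (.75,.65,.55,.45,.35,.25,.15,.07,0): delta(*ng(1,t,0))
```

```text
t 22.5 xyz mm [-0.9 -0.6 -1. ] rot [ 0.0009 -0.0023  0.0001] F [1.1 2.7 0.2] w 0.249
29.99946348834783 [ 0.59989186 -0.24625469  0.08495703]
t 22.5 xyz mm [ 4.3 -0.6 -6.4] rot [ 0.0009 -0.0023  0.0001] F [1.1 2.7 0.2] w 0.249
t 22.5 xyz mm [  9.   -0.5 -10.4] rot [ 0.0009 -0.0023  0.0001] F [1.1 2.7 0.2] w 0.249
t 22.5 xyz mm [ 14.1  -0.5 -13.9] rot [ 0.0009 -0.0023  0.0001] F [1.1 2.7 0.2] w 0.249
t 22.5 xyz mm [ 19.6  -0.5 -16.8] rot [ 0.0009 -0.0023  0.0001] F [1.1 2.7 0.2] w 0.249
t 22.5 xyz mm [ 25.3  -0.5 -19.2] rot [ 0.0009 -0.0023  0.0001] F [1.1 2.7 0.2] w 0.249
t 22.5 xyz mm [ 31.2  -0.5 -21. ] rot [ 0.0009 -0.0023  0.0001] F [1.1 2.7 0.2] w 0.249
t 22.5 xyz mm [ 37.3  -0.5 -22.3] rot [ 0.0009 -0.0023  0.0001] F [1.1 2.7 0.2] w 0.249
t 22.5 xyz mm [ 42.2  -0.5 -22.8] rot [ 0.0009 -0.0023  0.0001] F [1.1 2.7 0.2] w 0.249
t 22.5 xyz mm [ 46.6  -0.5 -22.9] rot [ 0.0009 -0.0023  0.0001] F [1.1 2.7 0.2] w 0.249
```

Call:
move_arm([
  {"grip":0.1,"xyz":[4.3,-0.3,-5.5],"angular":[0,0,0]},
  {"grip":0.1,"xyz":[9,-0.4,-9.5],"angular":[0,0,0]},
  {"grip":0.1,"xyz":[14.1,-0.4,-13],"angular":[0,0,0]},
  {"grip":0.1,"xyz":[19.6,-0.4,-16],"angular":[0,0,0]},
  {"grip":0.1,"xyz":[25.3,-0.4,-18.5],"angular":[0,0,0]},
  {"grip":0.1,"xyz":[31.2,-0.4,-20.4],"angular":[0,0,0]},
  {"grip":0.1,"xyz":[37.3,-0.4,-21.8],"angular":[0,0,0]},
  {"grip":0.1,"xyz":[40,-0.4,-22.3],"angular":[0,0,0]},
  {"grip":0.1,"xyz":[40,-0.4,-22.3],"angular":[0,0,0]},
])

```text
time_s: 23.4
tcp_pos: [0.5603, -0.2402, 0.1057]
ee_rot: [[-0.988, 0.154, -0.001], [0.154, 0.988, 0.002], [0.002, 0.002, -1.0]]
wrist_force: [6.2, 2.6, -11.2]
gripper_width: 0.242
gripper_force: 30.0
```

Call:
move_arm([
  {"grip":0.1,"xyz":[2,0,0],"angular":[0,0,0]},
  {"grip":0.1,"xyz":[4,0,0],"angular":[0,0,0]},
  {"grip":0.1,"xyz":[4,0,0],"angular":[0,0,0]},
])

```text
time_s: 23.7
tcp_pos: [0.56, -0.2401, 0.1058]
ee_rot: [[-0.988, 0.153, 0.007], [0.153, 0.988, 0.001], [-0.007, 0.002, -1.0]]
wrist_force: [13.0, 0.5, -17.6]
gripper_width: 0.246
gripper_force: 30.0
```

Run:
```python
from h import *
delta(*ng(1,0,0))
```

```text
t 23.7 xyz mm [ 6.2 -0.5 -2.3] rot [ 0.0016  0.0067 -0.0001] F [ 13.    0.5 -17.6] w 0.246
```

Call:
move_arm([
  {"grip":0.3,"xyz":[0,0,0],"angular":[0,0,0]},
  {"grip":0.4,"xyz":[0,0,0],"angular":[0,0,0]},
  {"grip":0.5,"xyz":[0,0,0],"angular":[0,0,0]},
  {"grip":0.5,"xyz":[0,0,0],"angular":[0,0,0]},
  {"grip":0.5,"xyz":[0,0,-20],"angular":[0,0,0]},
  {"grip":0.5,"xyz":[0,0,-50],"angular":[0,0,0]},
  {"grip":0.5,"xyz":[0,0,-90],"angular":[0,0,0]},
  {"grip":0.5,"xyz":[0,0,-105],"angular":[0,0,0]},
  {"grip":0.5,"xyz":[0,0,-105],"angular":[0,0,0]},
])

```text
time_s: 24.6
tcp_pos: [0.5572, -0.2412, 0.216]
ee_rot: [[-0.988, 0.153, 0.003], [0.153, 0.988, -0.001], [-0.003, -0.001, -1.0]]
wrist_force: [0.2, 0.4, -0.5]
gripper_width: 0.505
gripper_force: 0.0
```

Run:
```python
from h import *
i=snap('wrist','w13')['img'].mean(2).astype(int)
Rc=Ro.from_euler('z',YAW).as_matrix()
for s in (-1,1):
  for th in (0,.1,.2):
    a=Rc@np.array([s*np.cos(th),0,-np.sin(th)])*.011
    print(s,th,proj('w13',[nut(s,th,.068)-s*a,nut(s,th,.068),nut(s,th,.073),nut(s,th,.068)+s*a]).round(1).tolist())
  u=proj('w13',[nut(s,0,.068)])[0].round().astype(int); print(u,'col',u[1]-34,i[u[1]-34:u[1]+35,u[0]].tolist()); print('row',u[0]-24,i[u[1],u[0]-24:u[0]+25].tolist())
print(r.sense()['tcp_pos'],r.sense()['time_s'])
```

```text
-1 0 [[279.8, 58.8], [279.7, 76.7], [279.8, 76.1], [279.7, 94.2]]
-1 0.1 [[279.8, 48.0], [279.7, 65.7], [279.8, 64.2], [279.7, 83.3]]
-1 0.2 [[279.8, 37.7], [279.8, 55.0], [279.8, 52.3], [279.7, 72.2]]
[280  77] col 43 [73, 73, 74, 74, 72, 72, 71, 70, 70, 70, 69, 68, 69, 72, 73, 76, 76, 72, 72, 74, 153, 154, 174, 220, 229, 225, 224, 223, 223, 221, 220, 219, 214, 214, 217, 216, 215, 216, 215, 216, 216, 214, 215, 214, 214, 214, 209, 207, 204, 201, 201, 201, 197, 195, 183, 147, 148, 153, 164, 239, 234, 232, 232, 232, 232, 232, 232, 233, 235]
row 256 [231, 231, 231, 232, 234, 236, 221, 133, 127, 186, 217, 216, 216, 216, 217, 218, 218, 220, 222, 198, 211, 219, 217, 217, 217, 217, 218, 220, 183, 222, 221, 221, 220, 221, 221, 220, 222, 216, 175, 141, 226, 231, 232, 231, 231, 231, 231, 231, 231]
1 0 [[279.5, 199.6], [279.4, 214.3], [279.5, 216.5], [279.4, 228.6]]
1 0.1 [[279.4, 209.1], [279.4, 223.0], [279.4, 226.0], [279.4, 236.5]]
1 0.2 [[279.4, 218.3], [279.4, 231.2], [279.4, 234.9], [279.3, 243.6]]
[279 214] col 180 [217, 215, 223, 222, 109, 114, 112, 112, 186, 184, 70, 77, 74, 101, 89, 163, 195, 199, 195, 83, 90, 90, 89, 89, 77, 74, 89, 88, 89, 88, 89, 89, 89, 88, 88, 88, 89, 88, 88, 89, 89, 87, 90, 74, 41, 41, 44, 42, 42, 38, 39, 39, 39, 47, 45, 45, 47, 50, 50, 48, 48, 47, 49, 49, 46, 49, 47, 50, 48]
row 255 [38, 40, 39, 38, 42, 38, 37, 37, 40, 36, 62, 89, 90, 90, 90, 91, 91, 90, 90, 89, 88, 87, 88, 90, 88, 89, 89, 88, 89, 90, 89, 89, 90, 90, 90, 90, 90, 88, 58, 42, 41, 42, 41, 40, 41, 40, 42, 40, 38]
[ 0.55617831 -0.24070229  0.21362755] 24.65
```

Call:
move_arm([
  {"grip":0.6,"xyz":[0,0,-40],"angular":[0,0,0]},
  {"grip":0.6,"xyz":[250,-340,-50],"angular":[0,0,0]},
  {"grip":0.6,"xyz":[250,-340,-50],"angular":[0,0,0]},
  {"grip":0.6,"xyz":[250,-340,-50],"angular":[0,0,0]},
  {"grip":0.6,"xyz":[250,-340,-50],"angular":[0,0,0]},
  {"grip":0.6,"xyz":[250,-340,-50],"angular":[0,0,0]},
  {"grip":0.6,"xyz":[250,-340,-50],"angular":[0,0,0]},
  {"grip":0.6,"xyz":[250,-340,-50],"angular":[0,0,0]},
  {"grip":0.6,"xyz":[250,-340,-50],"angular":[0,0,0]},
  {"grip":0.6,"xyz":[250,-340,-50],"angular":[0,0,0]},
])

```text
time_s: 25.65
tcp_pos: [0.2536, -0.5396, 0.2609]
ee_rot: [[-0.988, 0.157, -0.006], [0.157, 0.988, 0.004], [0.007, 0.003, -1.0]]
wrist_force: [1.6, 0.9, 0.3]
gripper_width: 0.595
gripper_force: 0.0
```

Run:
```python
from h import *
t=snap('top','t14')['img'].astype(float).mean(2); t0=cv2.imread('pics/t0.png').astype(float).mean(2)
s=snap('scene','s14')['img'].astype(float).mean(2); s0=cv2.imread('pics/s0.png').astype(float).mean(2)
sh=lambda a,b,x,y,w,h: cv2.phaseCorrelate(a[y:y+h,x:x+w].copy(),b[y:y+h,x:x+w].copy(),cv2.createHanningWindow((w,h),cv2.CV_64F))
f=.7
for n,(x,y,w,h) in dict(plates=(240,283,90,50),jar=(372,290,40,36),spare=(365,218,80,60),spanner=(370,340,36,95),ubolt=(480,200,70,65),mug=(612,290,85,65),meter=(232,185,110,65),radio=(128,240,50,150)).items():
    d,c=sh(t0,t,*[int(v*f) for v in(x,y,w,h)]); print(n,np.round(d,2),round(c,2))
d,c=sh(s0,s,325,190,60,30);print('pile scene',np.round(d,2),round(c,2))
# bolt nuts in top view: bright/edge centroid vs predicted
for sd in(-1,1):
    for th in(0,.1,.2): print(sd,th,proj('t14',[nut(sd,th,.062)])[0].round(1),proj('s14',[nut(sd,th,.062)])[0].round(1))
g=np.round(t).astype(int); u=proj('t14',[SEAT])[0].round().astype(int); print(u)
np.set_printoptions(linewidth=250); print(g[u[1]-34:u[1]+35:1,u[0]-3:u[0]+6].T)
```

```text
plates [ 0.01 -0.1 ] 1.0
jar [-0.09  0.45] 0.98
spare [-0.    0.49] 1.0
spanner [ 0.47 -0.03] 0.99
ubolt [-0.08  0.52] 0.95
mug [0.03 0.49] 0.99
meter [-0.    0.46] 0.99
radio [0.04 0.05] 0.95
pile scene [-0.26  0.11] 0.91
-1 0 [359.8 253.9] [202.6 203.4]
-1 0.1 [359.5 256.2] [202.4 201.8]
-1 0.2 [359.1 258.4] [202.2 200.4]
1 0 [364.7 220.2] [206.7 229.6]
1 0.1 [365. 218.] [207.1 231.5]
1 0.2 [365.3 215.9] [207.4 233.5]
[361 238]
[[ 86  86  83  83  85  89  93  93  92  94  94  88  92 169 251 254 251 247 245 245 245 250 253 253 254 253 253 253 253 253 253 253 253 254 253 253 253 253 253 254 254 248 224 246 253 243 229 227 222 227 236 236 201 160 147 121 106  92  85  87  89
   87  86  87  90  92  93  92  91]
 [ 87  86  85  83  85  89  91  93  94  95  93  89  88 155 241 248 239 216 201 191 191 229 250 253 254 253 253 253 253 253 253 253 253 253 253 253 253 253 253 254 254 252 225 239 251 244 231 230 226 215 217 234 228 189 175 167 167 132  96  87  88
   87  87  87  89  92  92  91  92]
 [ 87  87  87  84  85  89  91  92  94  94  95  90  87 120 179 196 198 186 176 150 150 198 240 253 254 25
[... 1163 characters left out ...]
53 253 253 253 253 254 254 248 224 246 254 254 254 253 252 253 254 254 254 254 254 251 236 169 102  86
   88  88  89  91  93  93  91  92]
 [ 88  89  87  83  85  89  91  93  94  95  93  89  95 147 222 241 244 242 237 244 245 222 234 252 254 254 253 253 253 253 253 253 253 253 253 253 253 253 253 253 254 254 252 226 238 253 254 254 254 253 253 254 253 254 254 254 252 241 171  99  84
   87  88  88  91  92  92  91  91]
 [ 87  88  88  84  85  89  92  94  95  95  92  89  91 121 187 230 241 243 242 243 241 242 251 253 254 253 253 253 253 253 253 253 253 253 253 253 253 253 253 253 254 254 253 227 233 252 254 254 254 253 253 253 253 253 254 254 254 244 174 105  85
   86  87  87  90  93  92  90  91]]
```

```bash
python3 -c "
from h import *
print(r.finish_job())"
```

```text
the job is handed in; nothing more can be done
None
```

The job is handed in at about 26 s: the top clamp half is seated over the tube, both eye bolts are upright in its slots, and image comparison found nothing else on the bench moved. The far bolt's angle is less certain, because the far bolt was measured only from pixel brightness after the picture allowance ran out.

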